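# Sort irrigation parts on the potting bench

### The job

Sort the loose irrigation parts on the potting bench. Drop the red filter ring and then the yellow one into the blue filter cup so that they form one flat column, red at the bottom and yellow on top; stand the two brass fittings upright in the green tray, one in each bay; and stand the black sprinkler head upright in the grey tray. Leave the two potted seedlings standing where they are.

Things in the scene. Friction and masses are not known exactly. Their poses are not given: they have to be found in the camera images.
- red_ring: Flat red plastic filter ring lying on the bench: outer diameter 50, hole diameter 26, thickness 12. Origin on its axis at the underside; z is its axis (up); 20 g.
- yellow_ring: Flat yellow plastic filter ring lying on the bench: outer diameter 50, hole diameter 26, thickness 12. Origin on its axis at the underside; z is its axis (up); 20 g.
- brass_coupling: Brass hose coupling standing upright, round, 60 tall: foot diameter 38 up to 20 high, then a neck of diameter 30 from 24 to 52, top collar of diameter 34 from 52 to 60. Origin at the centre of its underside, z up its axis; about 120 g.
- brass_nozzle: Brass spray nozzle standing upright, round, 78 tall: foot flange of diameter 36 up to 12 high, straight body of diameter 32 from 14 to 52, then a taper to 18 at the top with a small dark orifice. Origin at the centre of its underside, z up its axis; about 120 g.
- sprinkler_head: Black plastic sprinkler head standing upright, round, 64 tall: foot diameter 40 up to 14 high, body of diameter 32 from 18 to 54, cap of diameter 38 from 58 to 64 with a white band and a white bar on top. Origin at the centre of its underside, z up its axis; about 60 g.
- filter_cup: Blue open round filter cup on a black base plate 90 x 90 x 8, fixed to the bench. Bore diameter 58, inner floor 13 above the bench, straight up to about 38, then flaring to a mouth of about 71 across (81 over the rim) at 46 above the bench. Two stub pipes stick out low at its sides along its y, to 60 from the axis, no higher than 34. Origin on the axis, at bench level; z up.
- green_tray: Green low tray, 80 (x) x 156 (y) x 20 high over all, fixed to the bench; walls 4, floor top 4 above the bench, and a 4 mm divider, its top 17.5 above the bench, across the middle making two equal bays, each 72 x 72 inside, centred at y = +38 and y = -38. Origin at the centre of its underside.
- grey_tray: Grey low tray, 90 x 90 x 20 high over all, fixed to the bench; walls 4, floor top 4 above the bench, one open bay 82 x 82. Origin at the centre of its underside.
- seedling_a: Potted seedling to leave alone: black round pot, 62 diameter at the rim, 58 tall, with a small green three-leaved sprout to about 95. Origin at the centre of its underside.
- seedling_b: Potted seedling to leave alone: black round pot, 62 diameter at the rim, 58 tall, with a small green four-leaved sprout to about 95. Origin at the centre of its underside.
Mind the look-alikes: they are no part of the job. What is shaped like the sprinkler_head but pink is not meant. Leave any purple look-alike of the brass_nozzle alone.

How it is judged:
By the outcome, as a careful person would: the job done as asked, in the order asked, and still so for the second after the job is handed in, with the robot touching nothing.
It also fails if it takes over 125 s, if anything falls off the work surface, if the arm or the gripper's body presses on something with over 40 N, if the wrist force passes 120 N, or if a joint passes its speed limit or range.

### The arm

A 6-joint arm with a two-finger parallel gripper is mounted at the origin on the work surface. World frame = base frame: x ahead of the robot, y to its left, z up, the work surface at z = 0. Lengths are in mm, angles in degrees, forces in N, time in s.
With the tool pointing down it reaches from about 375 to 975 mm from the base axis. Payload 3.8 kg.
Tool frame: the origin (TCP) lies midway between the tips of the shut fingers; the grasp point (between the pads) lies 19 mm behind it; z points along the fingers, y is the direction in which the jaws open and shut (so a half turn about z gives the same grasp; the last joint's range is limited). The gripper opens to 85 mm and grips with 20 to 120 N. Pads are 22 mm wide; open, the fingers measure 114 mm over their backs; the gripper's body (76 mm by 85 mm) begins 54 mm behind the grasp point. The pads swing forward as they close: fully open they stand 13 mm farther back than shut.
Start: joints at [67.042, 15.12, 91.902, -0, 72.978, -2.114], TCP at [240.181, 630.818, 231.28] pointing down, gripper open.
Joint ranges: [-150.88, 150.88], [-54.13, 125.18], [17.81, 147.31], [-75.09, 255.09], [0, 152.58], [-146.25, 146.25]. Speed limits (degrees/s): [147.25, 147.25, 180, 180, 180, 180].

### API

Orientations are given as a 3x3 rotation matrix whose columns are the frame's x, y, z axes.
In Python, from plant import r gives the robot as it stands.
- The arm moves only by the tool play_rows, never from a script. Its argument "motion" is a list of rows, each an object with "gripper": the closure in counts, from 0 (fully open) to 255 (shut); "translation": the shift along the tool's x, y, z in mm, a list of three; "dr": the turn, a rotation vector about the tool's x, y, z in rad, a list of three. A call has 1 to 5 rows; each row is the pose to reach, as a shift and turn from the pose commanded when the call began, along the tool's axes at that moment; what a row does not reach only later rows make up. A row lasts 1/12 s, in which the tool goes at most 41.7 mm and 7.16 degrees, less where a joint would pass 70% of its speed; a pose out of reach is approached as far as the arm can. A call with a gripper value outside its range is refused whole. The fingers move at their own pace and stop on an object; the grip force is fixed at half the most. Time passes only in rows, so rows that repeat a pose let the fingers close. It gives the time, the measured TCP pose, the force and the opening at its end, in the units of the state.
- r.state(): the state, without advancing time (a new reading comes with each control period).
- r.read_camera(name): name is "scene" or "top"; returns the picture (480x640x3 uint8, blue, green, red); there is no depth.
- r.camera_info(name): a dict with "K" (3x3 intrinsics, pixels), "k1" (the pictures are not rectified: a ray, as slopes to the right and down, at radius r is drawn at 1 + k1 r^2 times it, then the intrinsics apply), "extrinsics" (4x4, takes a point from world to camera coordinates). Camera axes: x right, y down, z forward; pixel columns grow to the right and rows downward; lengths in mm; the calibration is good to about 2 mm. A picture is of the moment at which its call begins. camera_info takes no time and is no camera call.
- r.hand_in(): hands the job in, once; it reports no verdict.
The state is a dict: "time_s": time; "joints": joint angles; "qvel": joint speeds; "tau": joint torques, N m; "ee_pos": TCP position; "eef_rot": TCP orientation; "wrist_force": force on the tool from outside, world axes, zero at the start; "torque": the same for the moment, N m; "grip_width": opening from 0.0 (shut) to 1.0 (fully open).
Only numpy, scipy, OpenCV 4.12 (cv2) and the standard library are available. Lean on these libraries where they do the work, as an engineer would, in place of code of your own. Each camera call takes 0.05 s, during which the arm holds its last target.

## Working session

There is one attempt and no reset: what is moved stays moved. The work goes in short steps, Python scripts to look and compute and a tool call to move; the robot and the scene stay as the last step left them, time stands still between calls to the robot, and variables do not carry over. Pictures are saved under pics/ and viewed, and the job is handed in when it is done.

Besides the shell and the picture viewer there is one more tool, called after "Emit:" as name(argument=value, ...) on one line, values as JSON. play_rows: Moves the arm, as the interface text tells. Its arguments: {"type":"object","properties":{"motion":{"type":"array","items":{"type":"object","properties":{"gripper":{"type":"number"},"translation":{"type":"array","items":{"type":"number"}},"dr":{"type":"array","items":{"type":"number"}}}}}},"required":["motion"]}

```bash
ls; mkdir -p pics
python3 - <<'E'
from plant import r
import cv2
for n in("scene","top"):
    i=r.camera_info(n);print(n,i)
    cv2.imwrite(f"pics/{n}0.png",r.read_camera(n))
print(r.state())
E
```

```text
pics
scene {'K': array([[537.83441135,   0.        , 322.12881785],
       [  0.        , 537.83441135, 238.7262269 ],
       [  0.        ,   0.        ,   1.        ]]), 'k1': -0.06907463948790758, 'extrinsics': array([[-5.33070454e-03,  9.99985641e-01,  5.49721202e-04,
        -3.58757047e+01],
       [ 6.48698563e-01,  3.87643343e-03, -7.61035576e-01,
        -2.72355927e+02],
       [-7.61026779e-01, -3.70025245e-03, -6.48709912e-01,
         1.35255029e+03],
       [ 0.00000000e+00,  0.00000000e+00,  0.00000000e+00,
         1.00000000e+00]])}
top {'K': array([[439.66276057,   0.        , 314.01549638],
       [  0.        , 439.66276057, 244.51635448],
       [  0.        ,   0.        ,   1.        ]]), 'k1': -0.028440390238254874, 'extrinsics': array([[ 3.74178228e-03, -9.99991461e-01, -1.75418287e-03,
         4.26363648e+01],
       [-9.96107998e-01, -3.57276121e-03, -8.80686725e-02,
         4.80943489e+02],
       [ 8.80616532e-02,  2.07688938e-03, -9.96112861e-01,
         8.46764823e+02],
       [ 0.00000000e+00,  0.00000000e+00,  0.00000000e+00,
         1.00000000e+00]])}
{'time_s': 0.1, 'joints': array([ 6.70415212e+01,  1.51654368e+01,  9.19753409e+01, -3.15599667e-04,
        7.29784983e+01, -2.11458017e+00]), 'qvel': array([ 0.06747225, -0.08142565, -0.14624905, -0.01246823,  0.08781773,
       -0.05001766]), 'tau': array([ 6.62115071e-04, -5.16702390e+01, -3.68590450e+01,  4.75348281e-05,
        6.22172389e-03, -4.70853948e-06]), 'ee_pos': array([239.92167858, 630.19182679, 230.06152767]), 'eef_rot': array([[-9.34553874e-01,  3.55820748e-01, -8.07169137e-04],
       [ 3.55821656e-01,  9.34551907e-01, -1.91891208e-03],
       [ 7.15527263e-05, -2.08053498e-03, -9.99997833e-01]]), 'wrist_force': array([-0.24763099,  0.00343541, -0.22912003]), 'torque': array([-0.01471312, -0.06406996,  0.01575853]), 'grip_width': 1.005355249099312}
```

View pics/scene0.png

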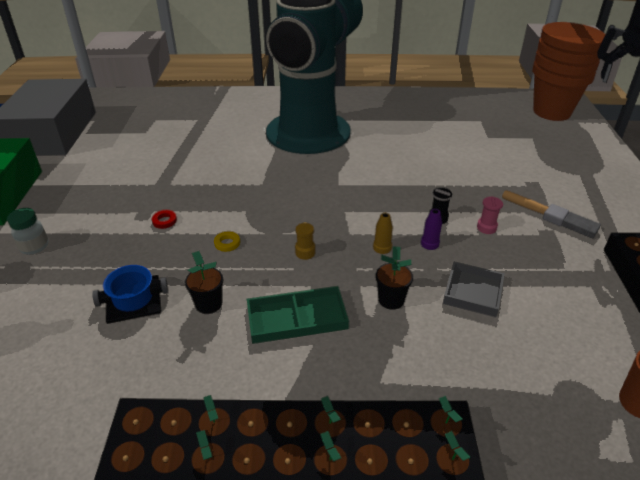

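View pics/top0.png

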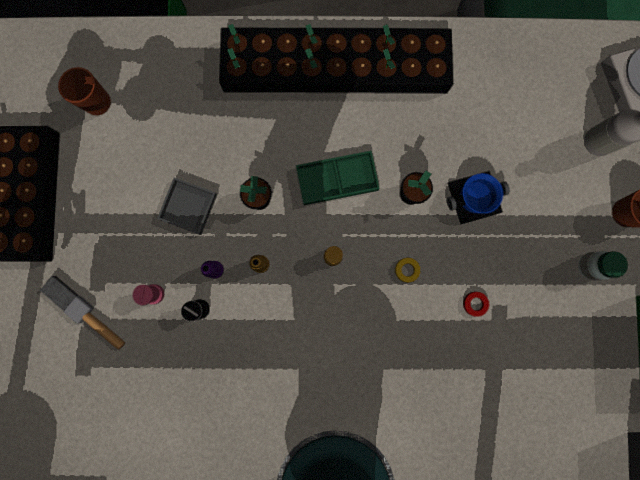

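```bash
cat > h.py <<'E'
import numpy as np, cv2
from plant import r
def ray(n,uv):
    i=r.camera_info(n);E=i["extrinsics"]
    p=cv2.undistortPoints(np.array(uv,float).reshape(-1,1,2),i["K"],np.array([i["k1"],0,0,0.]))[:,0]
    R=E[:3,:3];c=-R.T@E[:3,3]
    d=np.c_[p,np.ones(len(p))]@R
    return c,d
def plane(n,uv,z):
    c,d=ray(n,uv);return c+d*((z-c[2])/d[:,2])[:,None]
def proj(n,P):
    i=r.camera_info(n);E=i["extrinsics"]
    return cv2.projectPoints(np.array(P,float).reshape(-1,1,3),cv2.Rodrigues(E[:3,:3])[0],E[:3,3],i["K"],np.array([i["k1"],0,0,0.]))[0][:,0]
def crop(n,u0,v0,u1,v1,f,out,im=None):
    if im is None: im=r.read_camera(n)
    cv2.imwrite("pics/"+out,cv2.resize(im[v0:v1,u0:u1],None,fx=f,fy=f,interpolation=cv2.INTER_CUBIC))
E
python3 - <<'E'
from h import *
t=cv2.imread("pics/top0.png");s=cv2.imread("pics/scene0.png")
crop("top",120,140,320,330,4,"t_left.png",t)
crop("top",290,140,520,330,3.4,"t_right.png",t)
crop("scene",280,170,520,320,3.3,"s_right.png",s)
crop("scene",80,190,360,350,2.8,"s_left.png",s)
E
```

```text
(no output)
```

View pics/t_left.png

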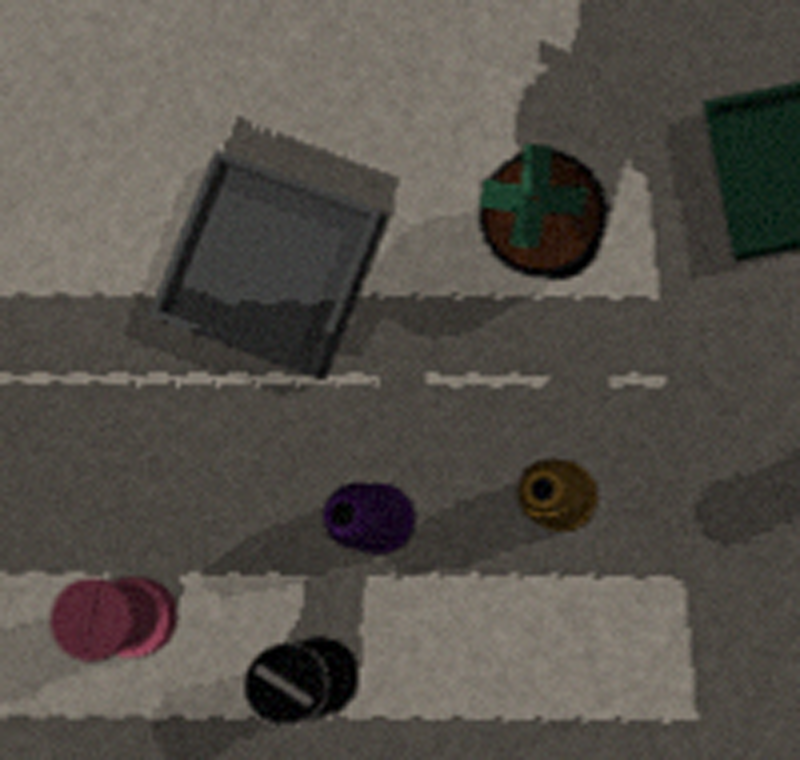

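View pics/t_right.png

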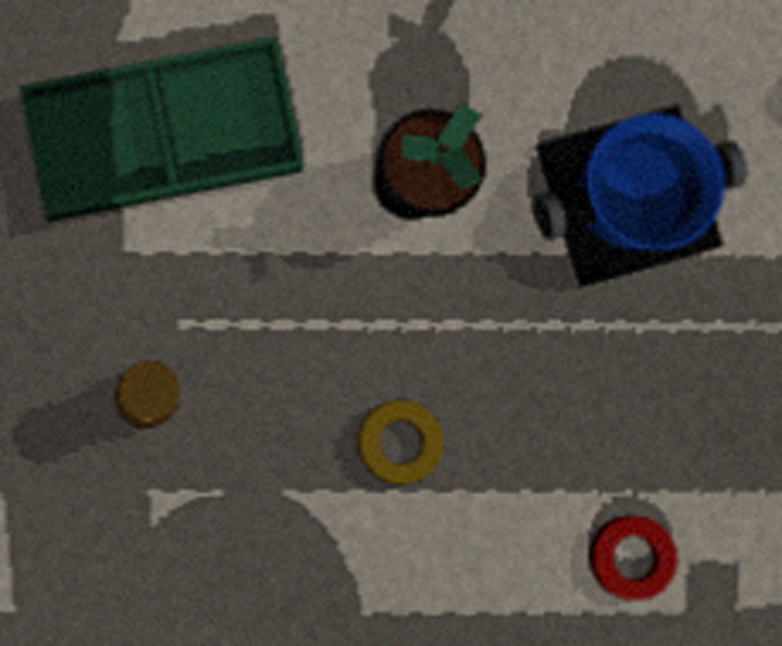

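View pics/s_right.png

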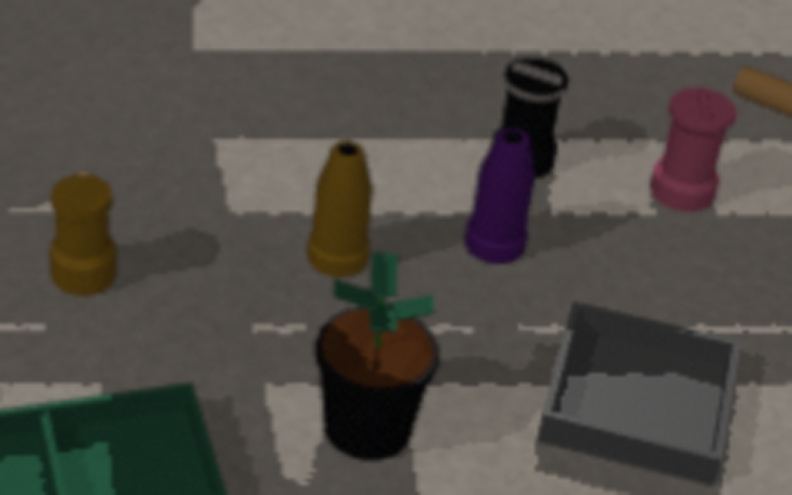

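View pics/s_left.png

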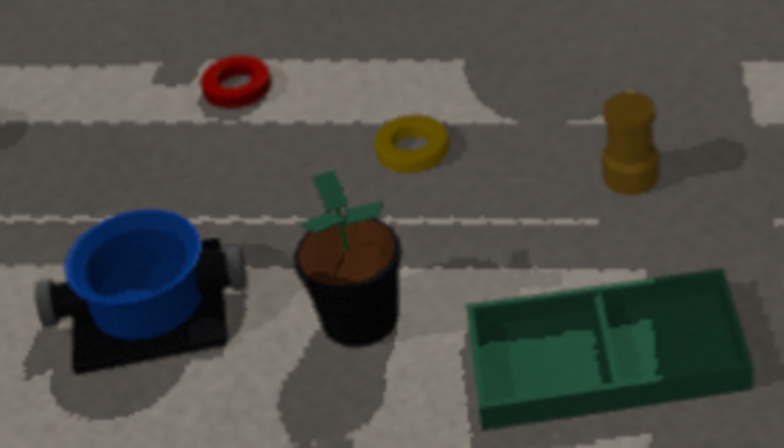

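```bash
cat > m.py <<'E'
from h import *
def big(m,seed=None):
    n,l,s,c=cv2.connectedComponentsWithStats(m.astype(np.uint8))
    k=1+np.argmax(s[1:,4]); return l==k
def mask(im,name,box):
    h=cv2.cvtColor(cv2.GaussianBlur(im,(3,3),0),cv2.COLOR_BGR2HSV).astype(int);H,S,V=h[...,0],h[...,1],h[...,2]
    q={"red":((H<8)|(H>172))&(S>150),"yel":(H>=15)&(H<35)&(S>140),"blue":(H>105)&(H<125)&(S>140)&(V>50),
       "green":(H>65)&(H<90)&(S>90),"black":(V<38),"pink":(H>160)&(S>60),"purple":(H>125)&(H<150)&(S>90)}[name]
    b=np.zeros(q.shape,bool);u0,v0,u1,v1=box;b[v0:v1,u0:u1]=1
    return big(q&b)
def cont(m):
    c=max(cv2.findContours(m.astype(np.uint8),cv2.RETR_EXTERNAL,cv2.CHAIN_APPROX_NONE)[0],key=len)
    return c[:,0].astype(float)
def upright(cam,m,ztop,rtop,zfoot,rfoot):
    c=cont(m);C,_=ray(cam,c[:1])
    T=plane(cam,c,ztop)[:,:2]-C[:2];F=plane(cam,c,zfoot)[:,:2]-C[:2]
    e=T.mean(0);e/=np.linalg.norm(e)
    for _ in range(3):   # make perp extents symmetric (angle)
        p=np.array([-e[1],e[0]]);a=np.arctan2(T@p,T@e);d=(a.max()+a.min())/2
        e=np.cos(d)*e+np.sin(d)*p
    # half pixel growth of the contour
    px=abs(C[2]-ztop)/440/2 if cam=="top" else 0.8
    o=(T@e).max()-rtop+px; i=(F@e).min()+rfoot-px
    return C[:2]+e*o, C[:2]+e*i
E
python3 - <<'E'
from m import *
t=cv2.imread("pics/top0.png");s=cv2.imread("pics/scene0.png")
for n in("top","scene"):print(n,ray(n,[[320,240]])[0].round(1))
for nm,bt,bs in(("red",(450,280,500,330),(140,200,190,235)),("yel",(385,245,430,295),(205,225,250,255))):
  for n,im,b in(("top",t,bt),("scene",s,bs)):
    m=mask(im,nm,b);c=cont(m)
    for z in (10,):
      P=plane(n,c,z)[:,:2].astype(np.float32);print(nm,n,z,np.round(cv2.fitEllipse(P),1) if 0 else cv2.fitEllipse(P),cv2.minEnclosingCircle(P))
m=mask(t,"blue",(440,160,520,225));P=plane("top",cont(m),46)[:,:2].astype(np.float32);print("cup",cv2.fitEllipse(P),cv2.minEnclosingCircle(P))
m=mask(s,"blue",(90,255,170,320));P=plane("scene",cont(m),46)[:,:2].astype(np.float32);print("cup s",cv2.minEnclosingCircle(P),P.min(0),P.max(0))
for nm,col,bt,bs,a in(("coup","yel",(315,240,350,275),(285,215,325,265),(60,17,20,19)),("nozz","yel",(240,245,280,285),(365,205,402,258),(78,9,12,18)),("spri","black",(175,290,215,325),(425,180,460,230),(64,19,14,20)),("pink","pink",(125,275,170,312),(475,190,505,240),(64,19,14,20)),("purp","purple",(195,255,230,285),(415,200,445,255),(78,9,12,18))):
  for n,im,b in(("top",t,bt),("scene",s,bs)):
    m=mask(im,col,b);print(nm,n,m.sum(),*[x.round(1) for x in upright(n,m,*a)])
m=mask(t,"green",(285,140,390,210));P=plane("top",cont(m),20)[:,:2].astype(np.float32);print("green",cv2.minAreaRect(P),cv2.boxPoints(cv2.minAreaRect(P)))
E
```

```text
top [404.3  42.6 885.9]
scene [1205.8   41.9  670.2]
red top 10 ((365.5260314941406, -277.1997985839844), (46.514869689941406, 48.39867401123047), 0.9731420874595642) ((365.6811828613281, -277.14154052734375), 24.8310546875)
red scene 10 ((370.88690185546875, -277.83013916015625), (46.41994857788086, 58.086788177490234), 108.21611785888672) ((370.5931396484375, -277.3590087890625), 29.94515609741211)
yel top 10 ((432.1975402832031, -141.55979919433594), (47.18659591674805, 48.30502700805664), 19.922893524169922) ((432.41754150390625, -141.38084411621094), 24.901996612548828)
yel scene 10 ((438.9129943847656, -142.1998748779297), (49.026710510253906, 57.427364349365234), 105.27046203613281) ((438.75579833984375, -142.03359985351562), 29.321090698242188)
cup ((580.0199584960938, -282.0355529785156), (77.09884643554688, 80.81903839111328), 48.71384811401367) ((578.5698852539062, -281.7071228027344), 42.51227951049805)
cup s ((595.7073974609375, -277.087890625), 53.82634353637695) [ 544.519   -322.19928] [ 647.0765  -240.77385]
coup top 262 [458.    7.6] [459.    6.9]
coup scene 579 [462.4   6. ] [478.5   6.7]
nozz top 234 [443.9 153.7] [443.5 152.8]
nozz scene 547 [452.3 150.3] [456.5 149.7]
spri top 407 [353.8 272.2] [354.1 270.7]
spri scene 269 [394.  261.9] [366.6 269.4]
pink top 550 [381.7 364.4] [381.9 361.9]
pink scene 679 [383.1 363.2] [400.5 356.4]
purp top 290 [432.2 244.2] [432.1 243.5]
purp scene 633 [428.2 243.9] [445.4 239.4]
green ((616.4967651367188, -1.7731552124023438), (80.82330322265625, 153.6951446533203), 11.668865203857422) [[561.37744  65.31274]
 [592.46313 -85.20597]
 [671.6161  -68.85905]
 [640.5304   81.65966]]
```

```bash
cat > g.py <<'E'
# usage: python3 g.py x y z yaw : shift & turn (tool axes) from measured pose; tool down, tool y at yaw deg
import sys; from h import *
from scipy.spatial.transform import Rotation as Ro
s=r.state();R=s["eef_rot"];p=s["ee_pos"]
cur=np.degrees(np.arctan2(R[1,1],R[0,1]))
a=sys.argv
if len(a)>4:
    x,y,z,w=map(float,a[1:5]);w=np.radians(w)
    yv=np.array([np.cos(w),np.sin(w),0]);zv=np.array([0,0,-1.]);T=np.c_[np.cross(yv,zv),yv,zv]
    d=R.T@(np.array([x,y,z])-p);print("shift",d.round(1),"dr",Ro.from_matrix(R.T@T).as_rotvec().round(3),"dist",np.linalg.norm(d).round(0))
print("t",s["time_s"],"pos",p.round(1),"yaw",cur.round(1),"j",s["joints"].round(0),"F",s["wrist_force"].round(1),"w",round(s["grip_width"]*85,1))
E
python3 g.py 460 150 200 19
python3 - <<'E'
from m import *
t=cv2.imread("pics/top0.png");s=cv2.imread("pics/scene0.png")
q=plane("top",[[175,178.75],[217.5,193],[201.3,233.7],[160,218]],20)
print("grey",q.round(1),q.mean(0),[np.linalg.norm(q[i]-q[i-1]) for i in range(4)])
for n,u in(("a",(416,187)),("b",(256,193))):print(n,plane("top",[u],58).round(0))
# scene far-edge checks
m=mask(s,"blue",(90,255,170,320));c=cont(m);P=plane("scene",c,46)[:,:2]
# far half of rim: fit circle centre with r=40.5
from scipy.optimize import least_squares
def fit(P,R,keep):
    f=P[keep];return least_squares(lambda c:np.hypot(*(f-c).T)-R,f.mean(0)).x
for R in(40.5,39.5):print("cup scene far",fit(P,R,P[:,0]<585))
m=mask(t,"blue",(440,160,520,225));P=plane("top",cont(m),46)[:,:2]
for R in(40.5,39.5):print("cup top",fit(P,R,(P[:,0]>580)|(P[:,1]<-285)))
for nm,bs,x in(("red",(140,200,190,235),370),("yel",(205,225,250,255),438)):
    P=plane("scene",cont(mask(s,nm,bs)),12)[:,:2];print(nm,fit(P,25,P[:,0]<x-3))
E
```

```text
shift [-376.5 -370.4   30.8] dr [-0.002  0.001  0.875] dist 529.0
t 0.1 pos [239.9 630.2 230.1] yaw 69.2 j [67. 15. 92. -0. 73. -2.] F [-0.2  0.  -0.2] w 85.5
grey [[612.7 324.6  20. ]
 [583.8 238.   20. ]
 [501.7 268.3  20. ]
 [532.9 352.1  20. ]] [557.76648996 295.75548753  20.        ] [np.float64(84.38782889970838), np.float64(91.27594645733791), np.float64(87.5109931444294), np.float64(89.35580759078906)]
a [[ 589. -151.   58.]]
b [[576. 156.  58.]]
cup scene far [ 585.36485605 -282.9269854 ]
cup scene far [ 584.12235838 -282.95676579]
cup top [ 579.69856058 -281.69965587]
cup top [ 580.32984679 -282.25157279]
red [ 370.89863759 -278.41267822]
yel [ 438.4877092  -142.82590266]
```

```bash
python3 g.py 450 -60 150 -20
```

```text
shift [-441.9 -570.1   81.2] dr [-0.002  0.002  1.556] dist 726.0
t 0.1 pos [239.9 630.2 230.1] yaw 69.2 j [67. 15. 92. -0. 73. -2.] F [-0.2  0.  -0.2] w 85.5
```

Emit:
play_rows(motion=[{"gripper": 0,"translation": [-442,-570,80],"dr": [0,0,1.556]},{"gripper": 0,"translation": [-442,-570,80],"dr": [0,0,1.556]},{"gripper": 0,"translation": [-442,-570,80],"dr": [0,0,1.556]},{"gripper": 0,"translation": [-442,-570,80],"dr": [0,0,1.556]},{"gripper": 0,"translation": [-442,-570,80],"dr": [0,0,1.556]}])

```text
time_s: 0.52
ee_pos: [300.4, 430.7, 207.4]
eef_rot: [[-0.545, 0.838, -0.0], [0.838, 0.545, -0.001], [-0.001, -0.001, -1.0]]
wrist_force: [0.0, -0.9, 0.4]
grip_width: 1.002
```

```bash
python3 g.py 450 -60 150 -20
```

```text
shift [-492.9 -142.    57.8] dr [-0.001  0.001  0.926] dist 516.0
t 0.5167 pos [300.4 430.7 207.4] yaw 33.0 j [ 52.  -0. 112.  -0.  69.  19.] F [ 0.  -0.9  0.4] w 85.2
```

Emit:
play_rows(motion=[{"gripper": 0,"translation": [-493,-142,58],"dr": [0,0,0.926]},{"gripper": 0,"translation": [-493,-142,58],"dr": [0,0,0.926]},{"gripper": 0,"translation": [-493,-142,58],"dr": [0,0,0.926]},{"gripper": 0,"translation": [-493,-142,58],"dr": [0,0,0.926]},{"gripper": 0,"translation": [-493,-142,58],"dr": [0,0,0.926]}])

```text
time_s: 0.93
ee_pos: [361.8, 233.1, 184.4]
eef_rot: [[0.048, 0.999, -0.0], [0.999, -0.048, -0.0], [-0.0, -0.0, -1.0]]
wrist_force: [0.1, -0.4, -0.2]
grip_width: 1.0
```

```bash
python3 g.py 367 -278 80 -37
```

```text
shift [-510.2   30.   104.5] dr [0.    0.    0.597] dist 522.0
t 0.9333 pos [361.8 233.1 184.4] yaw -2.8 j [ 29. -10. 123.  -0.  67.  32.] F [ 0.1 -0.4 -0.2] w 85.0
```

Emit:
play_rows(motion=[{"gripper": 0,"translation": [-280,82,34],"dr": [0,0,0.597]},{"gripper": 0,"translation": [-280,82,34],"dr": [0,0,0.597]},{"gripper": 0,"translation": [-280,82,34],"dr": [0,0,0.597]},{"gripper": 0,"translation": [-280,82,34],"dr": [0,0,0.597]},{"gripper": 0,"translation": [-280,82,34],"dr": [0,0,0.597]}])

```text
time_s: 1.35
ee_pos: [411.3, 32.2, 160.5]
eef_rot: [[0.602, 0.799, 0.0], [0.799, -0.602, 0.0], [0.0, 0.0, -1.0]]
wrist_force: [1.1, 0.3, 0.2]
grip_width: 0.998
```

```bash
python3 g.py 367 -278 80 -37
```

```text
shift [-274.4  151.3   80.5] dr [ 0. -0. -0.] dist 324.0
t 1.35 pos [411.3  32.2 160.5] yaw -37.0 j [  1. -11. 127.   0.  64.  38.] F [1.1 0.3 0.2] w 84.9
```

Emit:
play_rows(motion=[{"gripper": 0,"translation": [-274.4,151.3,80],"dr": [0,0,0]},{"gripper": 0,"translation": [-274.4,151.3,80],"dr": [0,0,0]},{"gripper": 0,"translation": [-274.4,151.3,80],"dr": [0,0,0]},{"gripper": 0,"translation": [-274.4,151.3,80],"dr": [0,0,0]},{"gripper": 0,"translation": [-274.4,151.3,80],"dr": [0,0,0]}])

```text
time_s: 1.77
ee_pos: [383.2, -167.6, 108.7]
eef_rot: [[0.597, 0.802, 0.0], [0.802, -0.597, -0.0], [0.0, 0.0, -1.0]]
wrist_force: [0.9, 0.3, -0.9]
grip_width: 1.003
```

```bash
python3 g.py 367 -278 60 -37
```

```text
shift [-98.2  52.9  48.7] dr [ 0.    -0.     0.006] dist 122.0
t 1.7667 pos [ 383.2 -167.6  108.7] yaw -36.7 j [-27.  -7. 129.   0.  58.  10.] F [ 0.9  0.3 -0.9] w 85.3
```

Emit:
play_rows(motion=[{"gripper": 40,"translation": [-98,53,48],"dr": [0,0,0.006]},{"gripper": 40,"translation": [-98,53,48],"dr": [0,0,0.006]},{"gripper": 40,"translation": [-98,53,48],"dr": [0,0,0.006]},{"gripper": 40,"translation": [-98,53,48],"dr": [0,0,0.006]},{"gripper": 40,"translation": [-98,53,48],"dr": [0,0,0.006]}])

```text
time_s: 2.18
ee_pos: [366.7, -276.9, 59.9]
eef_rot: [[0.605, 0.796, -0.002], [0.796, -0.605, 0.002], [0.0, -0.003, -1.0]]
wrist_force: [0.1, 0.5, 0.1]
grip_width: 0.844
```

```bash
python3 g.py 367 -278 2 -37
python3 - <<'E'
from h import *
s=r.state();p=s["ee_pos"]
for n in("top","scene"):
    u,v=proj(n,[p])[0];print(n,u,v)
    u=int(u);v=int(v);crop(n,u-60,v-50,u+60,v+50,5 if n=="top" else 6,f"red1_{n}.png")
E
```

```text
shift [-0.7  1.1 57.9] dr [-0.003 -0.    -0.004] dist 58.0
t 2.1833 pos [ 366.7 -276.9   59.9] yaw -37.2 j [-40.   2. 127.   0.  51.  -3.] F [0.1 0.5 0.1] w 71.7
top 485.42413953732705 304.03977243905064
scene 159.8164588796564 196.8791377555582
```

View pics/red1_top.png

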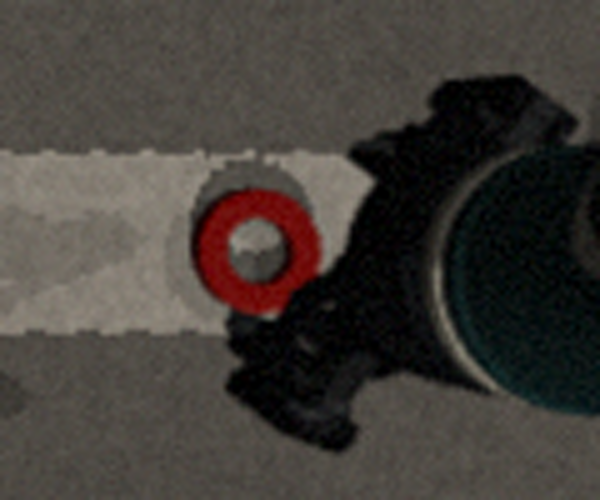

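View pics/red1_scene.png

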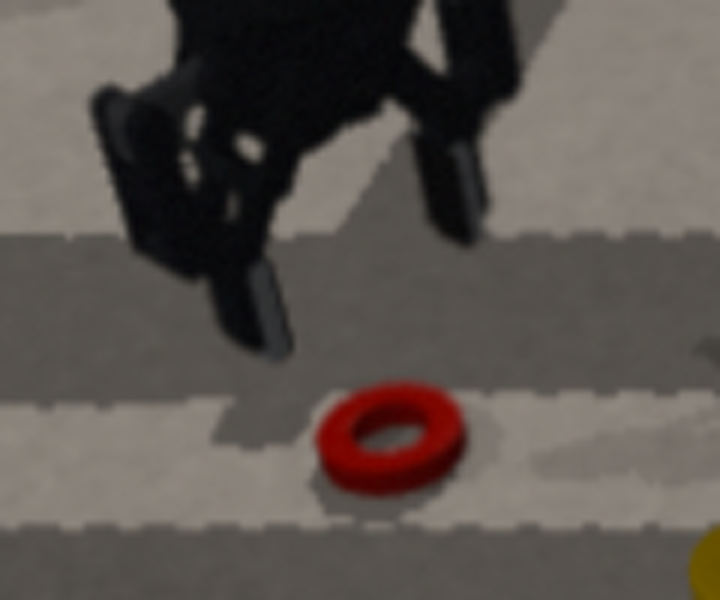

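Emit:
play_rows(motion=[{"gripper": 40,"translation": [-0.5,1,30],"dr": [0,0,0]},{"gripper": 40,"translation": [-0.5,1,50],"dr": [0,0,0]},{"gripper": 40,"translation": [-0.5,1,58],"dr": [0,0,0]},{"gripper": 40,"translation": [-0.5,1,58],"dr": [0,0,0]},{"gripper": 255,"translation": [-0.5,1,58],"dr": [0,0,0]}])

```text
time_s: 2.7
ee_pos: [369.1, -276.2, 3.7]
eef_rot: [[0.601, 0.8, -0.0], [0.8, -0.601, 0.0], [0.0, -0.0, -1.0]]
wrist_force: [-0.2, 0.4, 0.1]
grip_width: 0.719
```

Emit:
play_rows(motion=[{"gripper": 255,"translation": [0,0,0],"dr": [0,0,0]},{"gripper": 255,"translation": [0,0,0],"dr": [0,0,0]},{"gripper": 255,"translation": [0,0,0],"dr": [0,0,0]},{"gripper": 255,"translation": [0,0,0],"dr": [0,0,0]},{"gripper": 255,"translation": [0,0,0],"dr": [0,0,0]}])

```text
time_s: 3.12
ee_pos: [370.0, -277.4, 5.5]
eef_rot: [[0.602, 0.799, 0.002], [0.799, -0.602, -0.001], [0.0, 0.002, -1.0]]
wrist_force: [0.4, 3.1, 5.0]
grip_width: 0.534
```

```bash
python3 g.py 367 -278 140 -37
```

```text
shift [  -2.2   -1.7 -134.5] dr [ 0.002 -0.    -0.   ] dist 135.0
t 3.1167 pos [ 370.  -277.4    5.5] yaw -37.0 j [-40.   7. 128.   0.  44.  -3.] F [0.4 3.1 5. ] w 45.4
```

Emit:
play_rows(motion=[{"gripper": 255,"translation": [0,0,-20],"dr": [0,0,0]},{"gripper": 255,"translation": [0,0,-50],"dr": [0,0,0]},{"gripper": 255,"translation": [0,0,-90],"dr": [0,0,0]},{"gripper": 255,"translation": [0,0,-120],"dr": [0,0,0]},{"gripper": 255,"translation": [0,0,-120],"dr": [0,0,0]}])

```text
time_s: 3.53
ee_pos: [373.7, -281.0, 132.2]
eef_rot: [[0.602, 0.799, 0.012], [0.799, -0.602, -0.01], [-0.001, 0.016, -1.0]]
wrist_force: [0.4, -0.6, -0.3]
grip_width: 0.538
```

```bash
python3 g.py 582 -282 120 -30
python3 - <<'E'
from h import *
s=r.state();p=s["ee_pos"]
for n in("top","scene"):
    u,v=proj(n,[p])[0];print(n,u,v)
    u=int(u);v=int(v);crop(n,u-60,v-50,u+60,v+50,5 if n=="top" else 6,f"red2_{n}.png")
E
```

```text
shift [124.6 166.8  14.7] dr [ 0.016  0.002 -0.122] dist 209.0
t 3.5333 pos [ 373.7 -281.   132.2] yaw -37.0 j [-40.  -3. 123.   0.  59.  -3.] F [ 0.4 -0.6 -0.3] w 45.7
top 503.94221144063266 301.8848139534492
scene 149.28446393659632 167.3500173553683
```

View pics/red2_top.png

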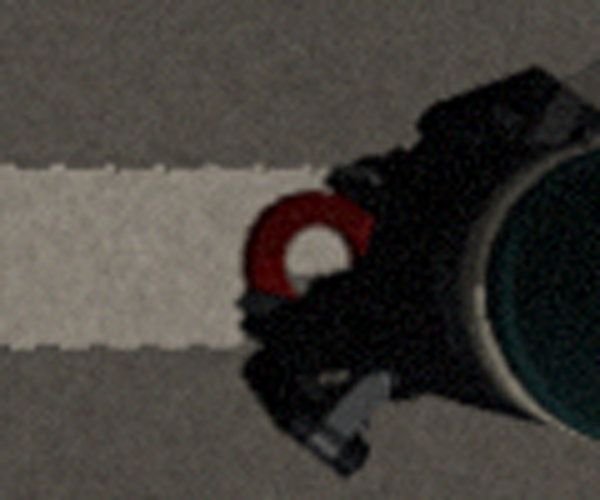

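View pics/red2_scene.png

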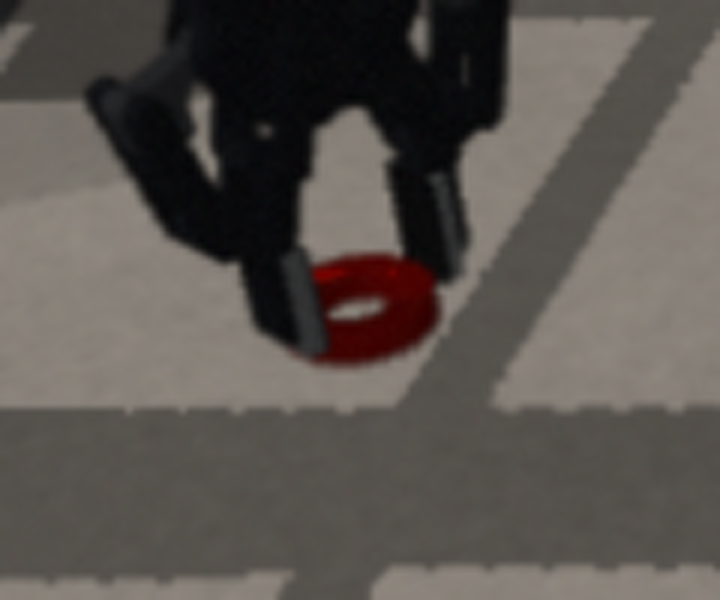

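Emit:
play_rows(motion=[{"gripper": 255,"translation": [124,165,15],"dr": [0.016,0,-0.122]},{"gripper": 255,"translation": [124,165,15],"dr": [0.016,0,-0.122]},{"gripper": 255,"translation": [124,165,15],"dr": [0.016,0,-0.122]},{"gripper": 255,"translation": [124,165,15],"dr": [0.016,0,-0.122]},{"gripper": 255,"translation": [124,165,15],"dr": [0.016,0,-0.122]}])

```text
time_s: 4.05
ee_pos: [576.0, -276.5, 106.4]
eef_rot: [[0.5, 0.866, -0.016], [0.866, -0.5, 0.01], [0.001, -0.018, -1.0]]
wrist_force: [0.2, -0.7, 0.6]
grip_width: 0.536
```

Emit:
play_rows(motion=[{"gripper": 255,"translation": [0,0,0],"dr": [0,0,0]},{"gripper": 255,"translation": [0,0,0],"dr": [0,0,0]},{"gripper": 255,"translation": [0,0,0],"dr": [0,0,0]}])

```text
time_s: 4.3
ee_pos: [573.5, -276.5, 106.3]
eef_rot: [[0.5, 0.866, -0.017], [0.866, -0.5, 0.01], [0.001, -0.02, -1.0]]
wrist_force: [-0.7, -0.1, 0.2]
grip_width: 0.529
```

```bash
python3 g.py 582 -282 120 -30
python3 - <<'E'
from m import *
s=r.state();p=s["ee_pos"];print(s["eef_rot"].round(3))
for n in("top","scene"):
    u,v=proj(n,[p])[0];print(n,u,v)
    im=r.read_camera(n);cv2.imwrite(f"pics/red3{n}.png",im)
    u=int(u);v=int(v);crop(n,u-60,v-50,u+60,v+60,5,f"red3_{n}.png",im)
E
```

```text
shift [ -0.5   9.8 -13.9] dr [-0.02  -0.001  0.   ] dist 17.0
t 4.3 pos [ 573.5 -276.5  106.3] yaw -30.0 j [-28.  18. 103.   0.  61.   2.] F [-0.7 -0.1  0.2] w 45.0
[[ 0.5    0.866 -0.017]
 [ 0.866 -0.5    0.01 ]
 [ 0.001 -0.02  -1.   ]]
top 491.6327567568863 189.9050937648096
scene 124.0417810606103 249.84689266275683
```

View pics/red3_top.png

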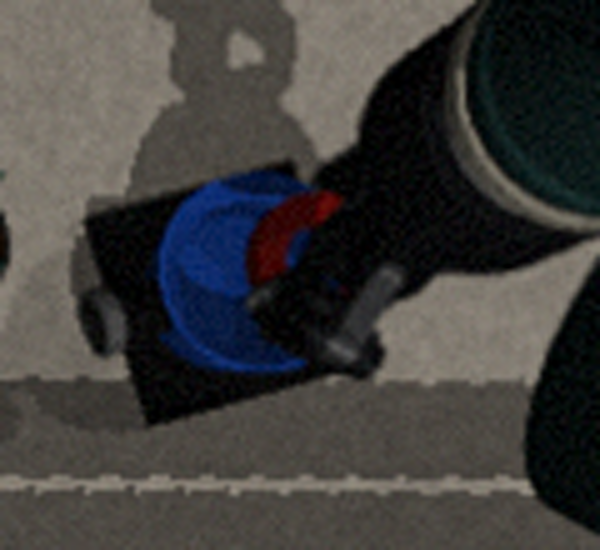

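View pics/red3_scene.png

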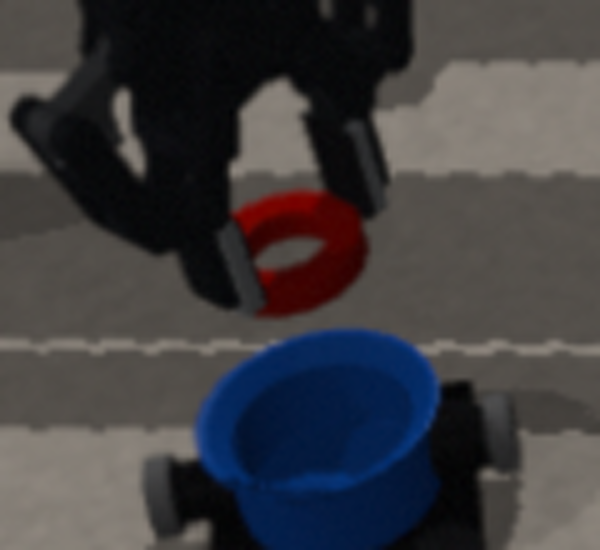

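```bash
cat > ringfit.py <<'E'
from m import *
from scipy.optimize import least_squares
def tri(a,b):  # closest point of rays; a=top uv, b=scene uv
    c1,d1=ray("top",[a]);c2,d2=ray("scene",[b]);d1=d1[0]/np.linalg.norm(d1);d2=d2[0]/np.linalg.norm(d2)
    A=np.c_[d1,-d2];x=np.linalg.lstsq(A,c2-c1,rcond=None)[0];p,q=c1+x[0]*d1,c2+x[1]*d2;return (p+q)/2,np.linalg.norm(p-q)
E
python3 - <<'E'
from ringfit import *
t=cv2.imread("pics/red3top.png");s=cv2.imread("pics/red3scene.png")
mt=mask(t,"red",(470,165,520,215));ms=mask(s,"red",(100,230,145,270))
def hullpts(m):
    h=cv2.convexHull(cont(m).astype(np.float32))[:,0];return h
# top: left/upper outer arc
c=cont(mt);print(c.min(0),c.max(0)); cs=cont(ms);print("scene",cs.min(0),cs.max(0))
for z in(106,112,118):
    P=plane("top",c,z)[:,:2]
    k=(c[:,0]<484)|(c[:,1]<c[:,1].min()+4)
    f=P[k];q=least_squares(lambda x:np.hypot(*(f-x).T)-24.2,f.mean(0)+[-8,-15],loss="soft_l1");print(z,"top",q.x.round(1),q.cost.round(1))
    P=plane("scene",cs,z)[:,:2];k=(cs[:,0]>130)
    f=P[k];print("  scene ring ymax",(P[:,1].max()-25).round(1),"x range",P[:,0].min().round(1),P[:,0].max().round(1))
E
```

```text
[481. 176.] [499. 195.]
scene [110. 237.] [136. 261.]
106 top [ 572.5 -282.2] 13.0
  scene ring ymax -281.6 x range 541.5 599.3
112 top [ 571.1 -279.9] 12.5
  scene ring ymax -278.4 x range 548.6 605.8
118 top [ 569.6 -277.6] 12.0
  scene ring ymax -275.2 x range 555.6 612.2
```

Emit:
play_rows(motion=[{"gripper": 255,"translation": [2.3,9.6,0],"dr": [-0.02,0,0]},{"gripper": 255,"translation": [2.3,9.6,20],"dr": [-0.02,0,0]},{"gripper": 255,"translation": [2.3,9.6,40],"dr": [-0.02,0,0]},{"gripper": 255,"translation": [2.3,9.6,48],"dr": [-0.02,0,0]},{"gripper": 255,"translation": [2.3,9.6,48],"dr": [-0.02,0,0]}])

```text
time_s: 4.82
ee_pos: [581.4, -279.0, 57.8]
eef_rot: [[0.501, 0.865, 0.0], [0.865, -0.501, 0.001], [0.001, -0.0, -1.0]]
wrist_force: [-0.5, 0.1, -0.6]
grip_width: 0.537
```

Emit:
play_rows(motion=[{"gripper": 255,"translation": [0,0,0],"dr": [0,0,0]},{"gripper": 255,"translation": [0,0,0],"dr": [0,0,0]},{"gripper": 255,"translation": [0,0,0],"dr": [0,0,0]}])

```text
time_s: 5.07
ee_pos: [584.9, -280.5, 61.8]
eef_rot: [[0.501, 0.866, 0.006], [0.866, -0.501, -0.003], [0.001, 0.007, -1.0]]
wrist_force: [-0.1, -0.6, -0.1]
grip_width: 0.533
```

```bash
python3 g.py 583 -279.3 49 -30
python3 - <<'E'
from m import *
s=r.state();p=s["ee_pos"];print(s["eef_rot"].round(3))
for n in("top","scene"):
    u,v=proj(n,[p])[0];print(n,u,v)
    im=r.read_camera(n);cv2.imwrite(f"pics/red4{n}.png",im)
    u=int(u);v=int(v);crop(n,u-60,v-50,u+60,v+60,5,f"red4_{n}.png",im)
E
```

```text
shift [ 0.  -2.3 12.8] dr [ 0.007 -0.001 -0.001] dist 13.0
t 5.0667 pos [ 584.9 -280.5   61.8] yaw -30.0 j [-28.  21. 104.   0.  55.   2.] F [-0.1 -0.6 -0.1] w 45.3
[[ 0.501  0.866  0.006]
 [ 0.866 -0.501 -0.003]
 [ 0.001  0.007 -1.   ]]
top 484.1958903987053 188.97642092821965
scene 126.1971044623377 274.8887400128215
```

View pics/red4_scene.png

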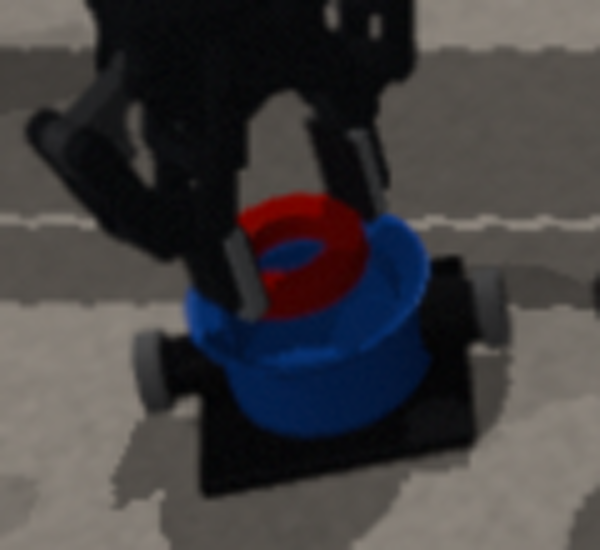

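View pics/red4_top.png

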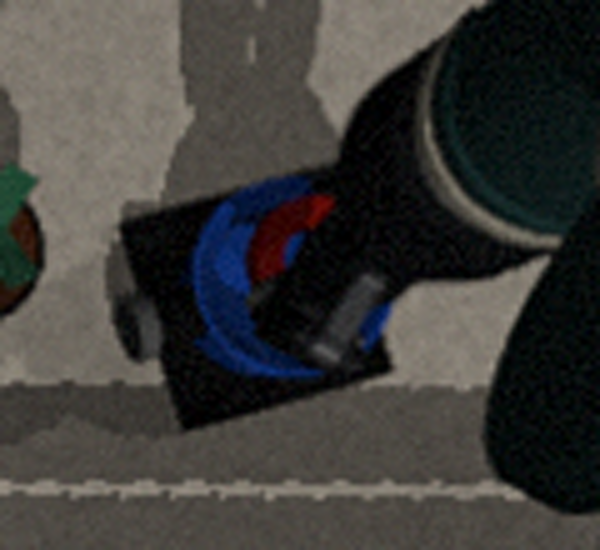

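Emit:
play_rows(motion=[{"gripper": 255,"translation": [0,0,4],"dr": [0,0,0]},{"gripper": 255,"translation": [0,0,8],"dr": [0,0,0]},{"gripper": 255,"translation": [0,0,8],"dr": [0,0,0]},{"gripper": 255,"translation": [0,0,8],"dr": [0,0,0]},{"gripper": 255,"translation": [0,0,8],"dr": [0,0,0]}])

```text
time_s: 5.58
ee_pos: [583.8, -279.7, 51.8]
eef_rot: [[0.5, 0.866, 0.003], [0.866, -0.5, -0.001], [0.001, 0.004, -1.0]]
wrist_force: [-0.8, -1.4, 0.1]
grip_width: 0.537
```

```bash
python3 g.py 583 -279.3 49 -30
```

```text
shift [-0.1 -0.9  2.8] dr [ 0.004 -0.001 -0.   ] dist 3.0
t 5.5833 pos [ 583.8 -279.7   51.8] yaw -30.0 j [-28.  21. 104.   0.  54.   2.] F [-0.8 -1.4  0.1] w 45.6
```

Good; release and look.

Emit:
play_rows(motion=[{"gripper": 255,"translation": [0,0,1],"dr": [0,0,0]},{"gripper": 40,"translation": [0,0,1],"dr": [0,0,0]},{"gripper": 20,"translation": [0,0,1],"dr": [0,0,0]},{"gripper": 20,"translation": [0,0,1],"dr": [0,0,0]},{"gripper": 20,"translation": [0,0,1],"dr": [0,0,0]}])

```text
time_s: 6.0
ee_pos: [584.0, -279.8, 51.2]
eef_rot: [[0.5, 0.866, 0.004], [0.866, -0.5, -0.001], [0.001, 0.004, -1.0]]
wrist_force: [-0.1, -0.4, -0.6]
grip_width: 0.92
```

Emit:
play_rows(motion=[{"gripper": 20,"translation": [0,0,-40],"dr": [0,0,0]},{"gripper": 20,"translation": [0,0,-80],"dr": [0,0,0]},{"gripper": 20,"translation": [0,0,-80],"dr": [0,0,0]}])

```text
time_s: 6.25
ee_pos: [588.8, -282.4, 140.4]
eef_rot: [[0.5, 0.866, 0.017], [0.866, -0.5, -0.008], [0.002, 0.018, -1.0]]
wrist_force: [2.1, -0.6, 1.7]
grip_width: 0.922
```

```bash
python3 g.py 437 -142 80 -18
python3 - <<'E'
from m import *
im=r.read_camera("scene");cv2.imwrite("pics/red5scene.png",im);crop("scene",70,190,190,310,5,"red5_scene.png",im)
E
```

```text
shift [  45.5 -202.8   56.7] dr [ 0.018  0.    -0.21 ] dist 215.0
t 6.25 pos [ 588.8 -282.4  140.4] yaw -30.0 j [-28.  16. 101.   0.  62.   2.] F [ 2.1 -0.6  1.7] w 78.4
```

View pics/red5_scene.png

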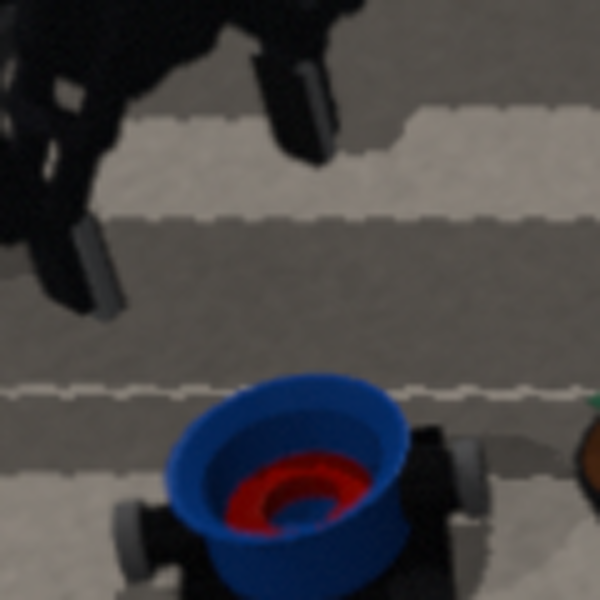

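Emit:
play_rows(motion=[{"gripper": 40,"translation": [45.5,-197,50],"dr": [0,0,-0.21]},{"gripper": 40,"translation": [45.5,-197,50],"dr": [0,0,-0.21]},{"gripper": 40,"translation": [45.5,-197,50],"dr": [0,0,-0.21]},{"gripper": 40,"translation": [45.5,-197,50],"dr": [0,0,-0.21]},{"gripper": 40,"translation": [45.5,-197,50],"dr": [0,0,-0.21]}])

```text
time_s: 6.72
ee_pos: [433.8, -140.5, 78.9]
eef_rot: [[0.309, 0.951, 0.003], [0.951, -0.309, -0.001], [0.0, 0.003, -1.0]]
wrist_force: [0.1, -0.6, 0.5]
grip_width: 0.843
```

Emit:
play_rows(motion=[{"gripper": 40,"translation": [0,0,0],"dr": [0,0,0]},{"gripper": 40,"translation": [0,0,0],"dr": [0,0,0]},{"gripper": 40,"translation": [0,0,0],"dr": [0,0,0]},{"gripper": 40,"translation": [0,0,0],"dr": [0,0,0]}])

```text
time_s: 7.05
ee_pos: [437.8, -142.7, 81.3]
eef_rot: [[0.309, 0.951, 0.007], [0.951, -0.309, -0.002], [-0.0, 0.007, -1.0]]
wrist_force: [0.0, -1.3, 0.8]
grip_width: 0.847
```

```bash
python3 g.py 436 -142 3 -18
```

```text
shift [ 0.1 -2.5 78.3] dr [0.007 0.    0.   ] dist 78.0
t 7.05 pos [ 437.8 -142.7   81.3] yaw -18.0 j [-21.   0. 126.   0.  53.  -3.] F [ 0.  -1.3  0.8] w 72.0
```

Emit:
play_rows(motion=[{"gripper": 40,"translation": [0,-1.5,35],"dr": [0,0,0]},{"gripper": 40,"translation": [0,-1.5,65],"dr": [0,0,0]},{"gripper": 40,"translation": [0,-1.5,74],"dr": [0,0,0]},{"gripper": 40,"translation": [0,-1.5,74],"dr": [0,0,0]},{"gripper": 40,"translation": [0,-1.5,74],"dr": [0,0,0]}])

```text
time_s: 7.47
ee_pos: [435.8, -142.0, 6.7]
eef_rot: [[0.309, 0.951, 0.004], [0.951, -0.309, -0.001], [0.0, 0.004, -1.0]]
wrist_force: [0.9, 0.1, 0.0]
grip_width: 0.844
```

Emit:
play_rows(motion=[{"gripper": 40,"translation": [0,0,0],"dr": [0,0,0]},{"gripper": 40,"translation": [0,0,0],"dr": [0,0,0]},{"gripper": 40,"translation": [0,0,0],"dr": [0,0,0]},{"gripper": 40,"translation": [0,0,0],"dr": [0,0,0]}])

```text
time_s: 7.8
ee_pos: [435.9, -141.8, 7.5]
eef_rot: [[0.309, 0.951, 0.006], [0.951, -0.309, -0.002], [-0.0, 0.007, -1.0]]
wrist_force: [0.7, -0.8, -0.6]
grip_width: 0.841
```

```bash
python3 g.py 436 -142 6 -18
python3 - <<'E'
from m import *
im=r.read_camera("scene");crop("scene",170,180,290,280,5,"yel1_scene.png",im)
E
```

```text
shift [-0.1  0.1  1.5] dr [0.007 0.    0.   ] dist 2.0
t 7.8 pos [ 435.9 -141.8    7.5] yaw -18.0 j [-21.   7. 129.   0.  44.  -3.] F [ 0.7 -0.8 -0.6] w 71.5
```

View pics/yel1_scene.png

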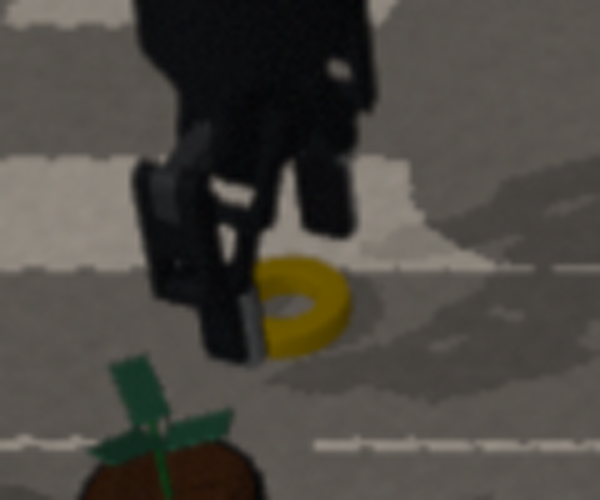

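Run:
```python
from m import *
s=r.state();p=s["ee_pos"];R=s["eef_rot"]
def P(n,q,o): return ((proj(n,[q])[0]-o)*5).round(0)
for off in(42,-42):
  for w in(-11,11): print(off,w,P("scene",p+R@np.array([w,off,-10]),[170,180]))
print("ring c",P("scene",[436,-142,6],[170,180]),"tcp",P("scene",p,[170,180]))
im=r.read_camera("top");u,v=proj("top",[p])[0].astype(int);print(u,v);crop("top",u-60,v-50,u+60,v+50,5,"yel1_top.png",im)
for off in(42,-42):
  for w in(-11,11): print(off,w,P("top",p+R@np.array([w,off,-10]),[u-60,v-50]))
```

```text
42 -11 [205. 348.]
42 11 [259. 361.]
-42 -11 [305. 213.]
-42 11 [357. 224.]
ring c [285. 308.] tcp [286. 305.]
407 267
42 -11 [363. 162.]
42 11 [310. 145.]
-42 -11 [301. 364.]
-42 11 [247. 347.]
```

View pics/yel1_top.png

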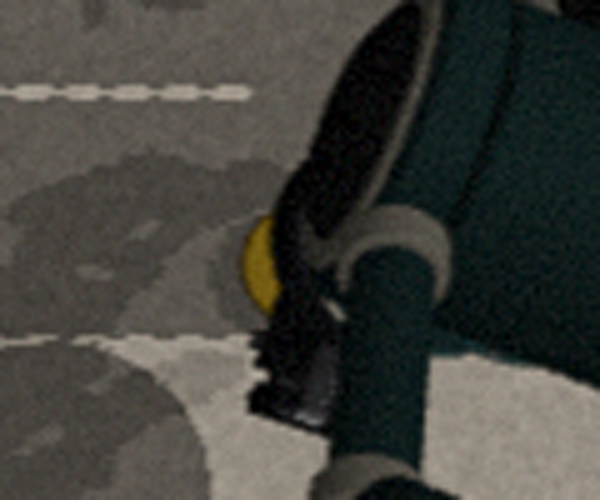

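Emit:
play_rows(motion=[{"gripper": 255,"translation": [0,0,1.5],"dr": [0,0,0]},{"gripper": 255,"translation": [0,0,1.5],"dr": [0,0,0]},{"gripper": 255,"translation": [0,0,1.5],"dr": [0,0,0]},{"gripper": 255,"translation": [0,0,1.5],"dr": [0,0,0]},{"gripper": 255,"translation": [0,0,1.5],"dr": [0,0,0]}])

```text
time_s: 8.32
ee_pos: [434.9, -141.4, 5.7]
eef_rot: [[0.309, 0.951, 0.004], [0.951, -0.309, -0.001], [0.0, 0.004, -1.0]]
wrist_force: [-2.9, 0.8, 8.8]
grip_width: 0.541
```

Emit:
play_rows(motion=[{"gripper": 255,"translation": [0,0,0],"dr": [0,0,0]},{"gripper": 255,"translation": [0,0,-30],"dr": [0,0,0]},{"gripper": 255,"translation": [0,0,-70],"dr": [0,0,0]},{"gripper": 255,"translation": [0,0,-100],"dr": [0,0,0]},{"gripper": 255,"translation": [0,0,-110],"dr": [0,0,0]}])

```text
time_s: 8.73
ee_pos: [437.5, -142.5, 119.8]
eef_rot: [[0.309, 0.951, 0.011], [0.951, -0.309, -0.004], [-0.0, 0.012, -1.0]]
wrist_force: [1.0, 0.0, 0.1]
grip_width: 0.538
```

```bash
python3 g.py 583.5 -279.5 110 -30
python3 - <<'E'
from m import *
im=r.read_camera("scene");crop("scene",170,150,290,250,5,"yel2_scene.png",im)
E
```

```text
shift [-85.3 181.   12. ] dr [ 0.012 -0.001  0.21 ] dist 200.0
t 8.7333 pos [ 437.5 -142.5  119.8] yaw -18.0 j [-21.  -3. 124.   0.  58.  -3.] F [1.  0.  0.1] w 45.8
```

View pics/yel2_scene.png

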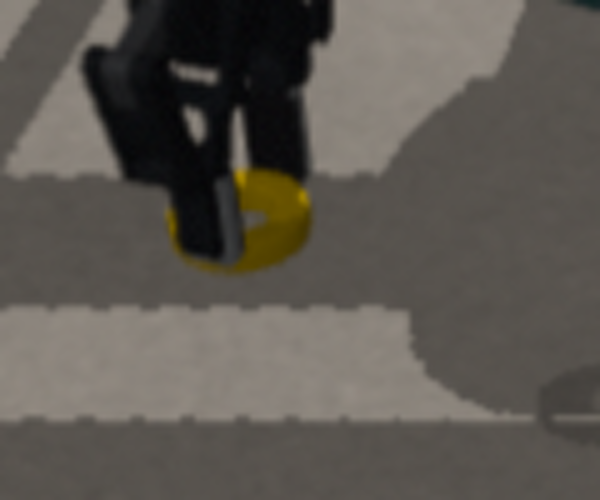

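Emit:
play_rows(motion=[{"gripper": 255,"translation": [-85,182,5],"dr": [0,0,0.21]},{"gripper": 255,"translation": [-85,182,5],"dr": [0,0,0.21]},{"gripper": 255,"translation": [-85,182,5],"dr": [0,0,0.21]},{"gripper": 255,"translation": [-85,182,5],"dr": [0,0,0.21]},{"gripper": 255,"translation": [-85,182,5],"dr": [0,0,0.21]}])

```text
time_s: 9.2
ee_pos: [582.1, -279.8, 108.1]
eef_rot: [[0.501, 0.866, 0.002], [0.866, -0.501, -0.0], [0.001, 0.002, -1.0]]
wrist_force: [0.3, 0.3, 0.0]
grip_width: 0.535
```

Emit:
play_rows(motion=[{"gripper": 255,"translation": [0,0,0],"dr": [0,0,0]},{"gripper": 255,"translation": [0,0,0],"dr": [0,0,0]},{"gripper": 255,"translation": [0,0,0],"dr": [0,0,0]},{"gripper": 255,"translation": [0,0,0],"dr": [0,0,0]}])

```text
time_s: 9.53
ee_pos: [579.6, -277.0, 109.1]
eef_rot: [[0.5, 0.866, 0.001], [0.866, -0.5, 0.0], [0.001, 0.001, -1.0]]
wrist_force: [0.3, -0.1, -1.1]
grip_width: 0.535
```

```bash
python3 g.py 583.5 -279.5 50 -30
```

```text
shift [-0.2  4.6 59.1] dr [ 0.001 -0.001 -0.   ] dist 59.0
t 9.5333 pos [ 579.6 -277.   109.1] yaw -30.0 j [-28.  17. 103.   0.  60.   2.] F [ 0.3 -0.1 -1.1] w 45.5
```

Emit:
play_rows(motion=[{"gripper": 255,"translation": [0,3.5,20],"dr": [0,0,0]},{"gripper": 255,"translation": [0,3.5,40],"dr": [0,0,0]},{"gripper": 255,"translation": [0,3.5,57],"dr": [0,0,0]},{"gripper": 255,"translation": [0,3.5,57],"dr": [0,0,0]},{"gripper": 255,"translation": [0,3.5,57],"dr": [0,0,0]}])

```text
time_s: 9.95
ee_pos: [582.7, -278.6, 52.6]
eef_rot: [[0.5, 0.866, 0.001], [0.866, -0.5, 0.0], [0.001, 0.001, -1.0]]
wrist_force: [-0.7, 0.5, -0.2]
grip_width: 0.538
```

Emit:
play_rows(motion=[{"gripper": 255,"translation": [0,0,0],"dr": [0,0,0]},{"gripper": 255,"translation": [0,0,0],"dr": [0,0,0]},{"gripper": 255,"translation": [0,0,0],"dr": [0,0,0]},{"gripper": 255,"translation": [0,0,0],"dr": [0,0,0]}])

```text
time_s: 10.28
ee_pos: [585.4, -280.5, 55.1]
eef_rot: [[0.5, 0.866, 0.006], [0.866, -0.5, -0.002], [0.001, 0.006, -1.0]]
wrist_force: [-0.4, -0.4, 0.6]
grip_width: 0.537
```

```bash
python3 g.py 583.5 -279.5 50 -30
python3 - <<'E'
from m import *
im=r.read_camera("scene");crop("scene",70,220,190,320,5,"yel3_scene.png",im)
E
```

```text
shift [-0.1 -2.2  5.1] dr [ 0.006 -0.001 -0.   ] dist 6.0
t 10.2833 pos [ 585.4 -280.5   55.1] yaw -30.0 j [-28.  21. 104.   0.  55.   2.] F [-0.4 -0.4  0.6] w 45.7
```

View pics/yel3_scene.png

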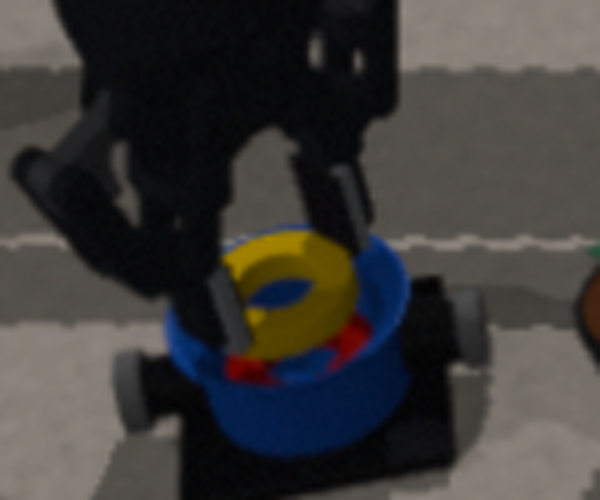

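Emit:
play_rows(motion=[{"gripper": 255,"translation": [0,-1,3],"dr": [0,0,0]},{"gripper": 255,"translation": [0,-1,3],"dr": [0,0,0]},{"gripper": 20,"translation": [0,-1,3],"dr": [0,0,0]},{"gripper": 20,"translation": [0,-1,3],"dr": [0,0,0]},{"gripper": 20,"translation": [0,-1,3],"dr": [0,0,0]}])

```text
time_s: 10.75
ee_pos: [583.7, -279.7, 50.5]
eef_rot: [[0.5, 0.866, 0.004], [0.866, -0.5, -0.001], [0.001, 0.004, -1.0]]
wrist_force: [-0.8, -0.3, 0.8]
grip_width: 0.918
```

Emit:
play_rows(motion=[{"gripper": 20,"translation": [0,0,-20],"dr": [0,0,0]},{"gripper": 20,"translation": [0,0,-60],"dr": [0,0,0]},{"gripper": 20,"translation": [0,0,-100],"dr": [0,0,0]},{"gripper": 20,"translation": [0,0,-100],"dr": [0,0,0]}])

```text
time_s: 11.08
ee_pos: [588.7, -282.4, 160.6]
eef_rot: [[0.5, 0.866, 0.018], [0.866, -0.5, -0.008], [0.002, 0.019, -1.0]]
wrist_force: [1.7, -0.5, 1.2]
grip_width: 0.924
```

```bash
python3 g.py 460 7 130 1
python3 - <<'E'
from m import *
im=r.read_camera("scene");crop("scene",70,220,190,320,5,"yel4_scene.png",im)
E
```

```text
shift [ 186.1 -256.7   25.9] dr [ 0.019  0.004 -0.541] dist 318.0
t 11.0833 pos [ 588.7 -282.4  160.6] yaw -30.0 j [-28.  15. 100.   0.  64.   2.] F [ 1.7 -0.5  1.2] w 78.5
```

View pics/yel4_scene.png

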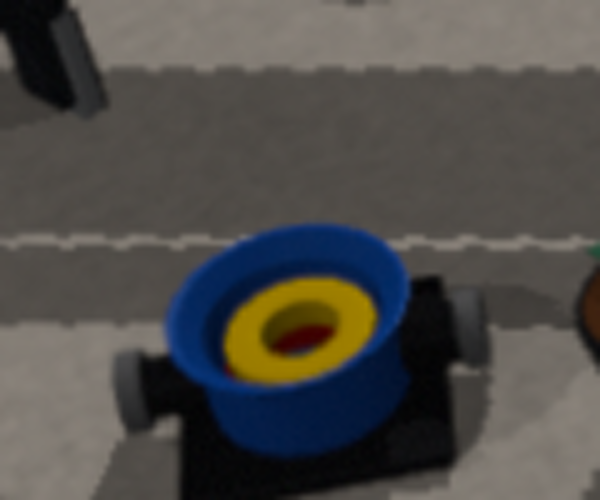

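Emit:
play_rows(motion=[{"gripper": 60,"translation": [186.5,-251,15],"dr": [0,0,-0.541]},{"gripper": 60,"translation": [186.5,-251,15],"dr": [0,0,-0.541]},{"gripper": 60,"translation": [186.5,-251,15],"dr": [0,0,-0.541]},{"gripper": 60,"translation": [186.5,-251,15],"dr": [0,0,-0.541]},{"gripper": 60,"translation": [186.5,-251,15],"dr": [0,0,-0.541]}])

```text
time_s: 11.55
ee_pos: [499.0, -87.0, 138.8]
eef_rot: [[-0.022, 1.0, 0.002], [1.0, 0.022, -0.001], [-0.001, 0.002, -1.0]]
wrist_force: [1.2, 1.2, -0.6]
grip_width: 0.762
```

```bash
python3 g.py 460 7 100 1
```

```text
shift [ 94.9 -37.1  38.6] dr [0.002 0.001 0.004] dist 109.0
t 11.55 pos [499.  -87.  138.8] yaw 1.2 j [-13.   1. 118.  -0.  61. -14.] F [ 1.2  1.2 -0.6] w 64.8
```

Emit:
play_rows(motion=[{"gripper": 60,"translation": [94,-37,38],"dr": [0,0,0]},{"gripper": 60,"translation": [94,-37,38],"dr": [0,0,0]},{"gripper": 60,"translation": [94,-37,38],"dr": [0,0,0]},{"gripper": 60,"translation": [94,-37,38],"dr": [0,0,0]},{"gripper": 60,"translation": [94,-37,38],"dr": [0,0,0]}])

```text
time_s: 11.97
ee_pos: [460.6, 5.8, 100.4]
eef_rot: [[-0.02, 1.0, 0.001], [1.0, 0.02, -0.001], [-0.001, 0.001, -1.0]]
wrist_force: [0.6, -0.4, -0.2]
grip_width: 0.762
```

Emit:
play_rows(motion=[{"gripper": 60,"translation": [0,0,0],"dr": [0,0,0]},{"gripper": 60,"translation": [0,0,0],"dr": [0,0,0]},{"gripper": 60,"translation": [0,0,0],"dr": [0,0,0]},{"gripper": 60,"translation": [0,0,0],"dr": [0,0,0]}])

```text
time_s: 12.3
ee_pos: [463.3, 3.8, 102.3]
eef_rot: [[-0.015, 1.0, 0.005], [1.0, 0.015, -0.001], [-0.001, 0.005, -1.0]]
wrist_force: [-0.3, -1.2, -0.6]
grip_width: 0.769
```

```bash
python3 g.py 460 7 17 1;python3 - <<'E'
from m import *
im=r.read_camera("scene");crop("scene",245,160,365,270,5,"cou1_scene.png",im)
s=r.state();p=s["ee_pos"];R=s["eef_rot"]
for q in(p,p+R@[0,35,0],p+R@[0,-35,0]):print(((proj("scene",[q])[0]-[245,160])*5).round(0))
E
```

```text
shift [ 3.3 -3.7 85.3] dr [ 0.005  0.001 -0.002] dist 85.0
t 12.3 pos [463.3   3.8 102.3] yaw 0.9 j [ -3.  -1. 125.  -0.  56.  -3.] F [-0.3 -1.2 -0.6] w 65.4
[287. 251.]
[285. 313.]
[289. 191.]
```

View pics/cou1_scene.png

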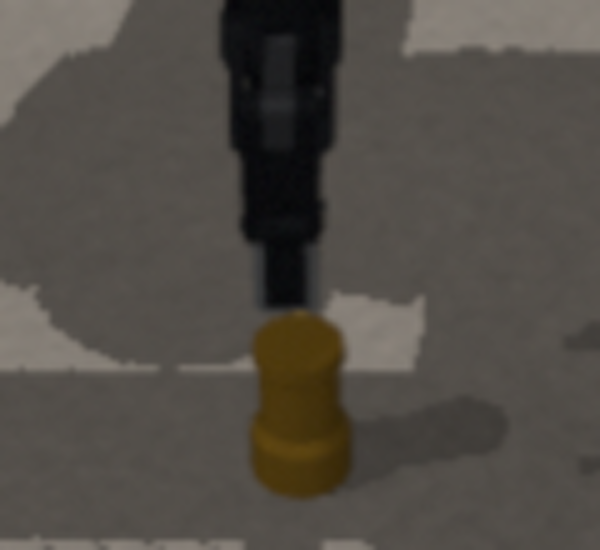

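Emit:
play_rows(motion=[{"gripper": 60,"translation": [3.5,-2.5,25],"dr": [0,0,0]},{"gripper": 60,"translation": [3.5,-2.5,55],"dr": [0,0,0]},{"gripper": 60,"translation": [3.5,-2.5,82],"dr": [0,0,0]},{"gripper": 60,"translation": [3.5,-2.5,82],"dr": [0,0,0]},{"gripper": 60,"translation": [3.5,-2.5,82],"dr": [0,0,0]}])

```text
time_s: 12.77
ee_pos: [458.6, 7.8, 18.7]
eef_rot: [[-0.016, 1.0, -0.0], [1.0, 0.016, -0.001], [-0.001, -0.0, -1.0]]
wrist_force: [-0.5, 0.3, 0.3]
grip_width: 0.765
```

Emit:
play_rows(motion=[{"gripper": 60,"translation": [0,0,0],"dr": [0,0,0]},{"gripper": 60,"translation": [0,0,0],"dr": [0,0,0]},{"gripper": 60,"translation": [0,0,0],"dr": [0,0,0]}])

```text
time_s: 13.02
ee_pos: [462.1, 8.0, 21.8]
eef_rot: [[-0.017, 1.0, 0.008], [1.0, 0.017, -0.001], [-0.001, 0.008, -1.0]]
wrist_force: [-0.4, 0.3, -0.1]
grip_width: 0.763
```

```bash
python3 g.py 460 7 17 1;python3 - <<'E'
from m import *
im=r.read_camera("scene");crop("scene",245,160,365,270,5,"cou2_scene.png",im)
E
```

```text
shift [-0.9 -2.2  4.7] dr [ 0.008  0.001 -0.001] dist 5.0
t 13.0167 pos [462.1   8.   21.8] yaw 1.0 j [ -2.   6. 128.  -0.  46.  -3.] F [-0.4  0.3 -0.1] w 64.8
```

View pics/cou2_scene.png

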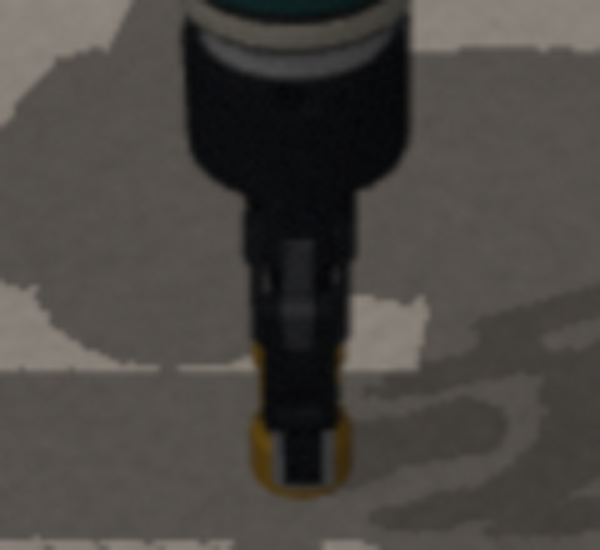

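Emit:
play_rows(motion=[{"gripper": 60,"translation": [0,0,-4],"dr": [0,0,0]},{"gripper": 255,"translation": [0,0,-4],"dr": [0,0,0]},{"gripper": 255,"translation": [0,0,-4],"dr": [0,0,0]},{"gripper": 255,"translation": [0,0,-4],"dr": [0,0,0]},{"gripper": 255,"translation": [0,0,-4],"dr": [0,0,0]}])

```text
time_s: 13.48
ee_pos: [460.5, 8.2, 24.5]
eef_rot: [[-0.017, 1.0, 0.004], [1.0, 0.017, -0.001], [-0.001, 0.004, -1.0]]
wrist_force: [-2.4, -0.2, 6.5]
grip_width: 0.37
```

Emit:
play_rows(motion=[{"gripper": 255,"translation": [0,0,0],"dr": [0,0,0]},{"gripper": 255,"translation": [0,0,0],"dr": [0,0,0]},{"gripper": 255,"translation": [0,0,0],"dr": [0,0,0]}])

```text
time_s: 13.73
ee_pos: [460.5, 8.2, 24.4]
eef_rot: [[-0.017, 1.0, 0.004], [1.0, 0.017, -0.001], [-0.001, 0.004, -1.0]]
wrist_force: [-1.2, 0.1, 5.8]
grip_width: 0.374
```

```bash
python3 g.py 624 -39 140 1
```

```text
shift [ -50.1  163.2 -114.8] dr [ 0.004  0.001 -0.   ] dist 206.0
t 13.7333 pos [460.5   8.2  24.4] yaw 1.0 j [ -2.   5. 128.  -0.  46.  -3.] F [-1.2  0.1  5.8] w 31.8
```

Emit:
play_rows(motion=[{"gripper": 255,"translation": [0,0,-30],"dr": [0,0,0]},{"gripper": 255,"translation": [0,0,-70],"dr": [0,0,0]},{"gripper": 255,"translation": [0,0,-100],"dr": [0,0,0]},{"gripper": 255,"translation": [0,0,-115],"dr": [0,0,0]},{"gripper": 255,"translation": [0,0,-115],"dr": [0,0,0]}])

```text
time_s: 14.15
ee_pos: [463.0, 8.2, 143.1]
eef_rot: [[-0.017, 1.0, 0.012], [1.0, 0.017, -0.001], [-0.002, 0.012, -1.0]]
wrist_force: [1.6, 0.3, -1.7]
grip_width: 0.37
```

Emit:
play_rows(motion=[{"gripper": 255,"translation": [-50,165,0],"dr": [0,0,0]},{"gripper": 255,"translation": [-50,165,0],"dr": [0,0,0]},{"gripper": 255,"translation": [-50,165,0],"dr": [0,0,0]},{"gripper": 255,"translation": [-50,165,0],"dr": [0,0,0]},{"gripper": 255,"translation": [-50,165,0],"dr": [0,0,0]}])

```text
time_s: 14.57
ee_pos: [630.5, -40.8, 136.7]
eef_rot: [[-0.016, 1.0, 0.006], [1.0, 0.016, -0.002], [-0.002, 0.006, -1.0]]
wrist_force: [1.3, 0.5, -1.2]
grip_width: 0.37
```

Emit:
play_rows(motion=[{"gripper": 255,"translation": [0,0,20],"dr": [0,0,0]},{"gripper": 255,"translation": [0,0,40],"dr": [0,0,0]},{"gripper": 255,"translation": [0,0,60],"dr": [0,0,0]},{"gripper": 255,"translation": [0,0,60],"dr": [0,0,0]},{"gripper": 255,"translation": [0,0,60],"dr": [0,0,0]}])

```text
time_s: 14.98
ee_pos: [622.8, -38.6, 76.0]
eef_rot: [[-0.017, 1.0, -0.003], [1.0, 0.017, -0.0], [-0.0, -0.003, -1.0]]
wrist_force: [-0.2, 0.2, -0.1]
grip_width: 0.368
```

```bash
python3 g.py 626 -39 30 1;python3 - <<'E'
from m import *
im=r.read_camera("scene");cv2.imwrite("pics/cou3s.png",im);crop("scene",230,220,370,350,5,"cou3_scene.png",im)
im=r.read_camera("top");cv2.imwrite("pics/cou3t.png",im);crop("top",280,120,420,230,5,"cou3_top.png",im)
E
```

```text
shift [-0.4  3.4 46. ] dr [-0.003  0.    -0.   ] dist 46.0
t 14.9833 pos [622.8 -38.6  76. ] yaw 1.0 j [ -6.  18. 106.  -0.  56.  -7.] F [-0.2  0.2 -0.1] w 31.3
```

View pics/cou3_scene.png

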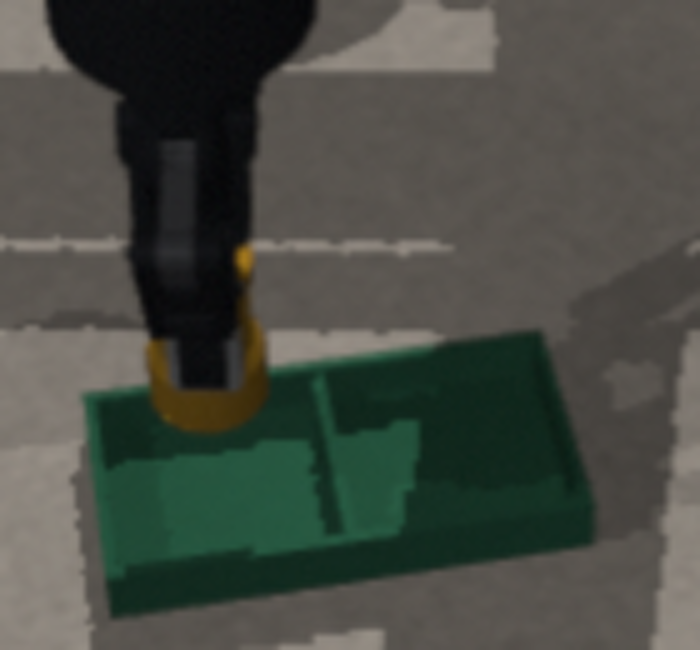

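View pics/cou3_top.png

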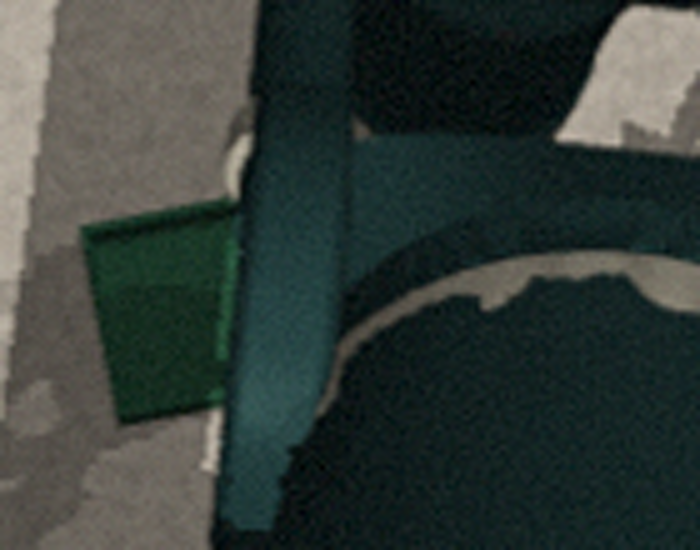

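Emit:
play_rows(motion=[{"gripper": 255,"translation": [1.5,2,15],"dr": [0,0,0]},{"gripper": 255,"translation": [1.5,2,30],"dr": [0,0,0]},{"gripper": 255,"translation": [1.5,2,40],"dr": [0,0,0]},{"gripper": 255,"translation": [1.5,2,40],"dr": [0,0,0]},{"gripper": 255,"translation": [1.5,2,40],"dr": [0,0,0]}])

```text
time_s: 15.5
ee_pos: [627.8, -37.5, 39.8]
eef_rot: [[-0.017, 1.0, 0.004], [1.0, 0.017, -0.001], [-0.001, 0.004, -1.0]]
wrist_force: [-0.5, -0.1, -1.7]
grip_width: 0.373
```

Emit:
play_rows(motion=[{"gripper": 255,"translation": [0,0,0],"dr": [0,0,0]},{"gripper": 255,"translation": [0,0,0],"dr": [0,0,0]},{"gripper": 255,"translation": [0,0,0],"dr": [0,0,0]},{"gripper": 255,"translation": [0,0,0],"dr": [0,0,0]}])

```text
time_s: 15.83
ee_pos: [628.5, -37.6, 40.4]
eef_rot: [[-0.017, 1.0, 0.005], [1.0, 0.017, -0.001], [-0.001, 0.005, -1.0]]
wrist_force: [-0.5, -0.2, -1.9]
grip_width: 0.367
```

```bash
python3 g.py 626 -39 29 1
```

```text
shift [-1.4 -2.6 11.4] dr [ 0.005  0.001 -0.001] dist 12.0
t 15.8333 pos [628.5 -37.6  40.4] yaw 1.0 j [ -6.  20. 107.  -0.  52.  -7.] F [-0.5 -0.2 -1.9] w 31.2
```

Emit:
play_rows(motion=[{"gripper": 255,"translation": [0,-1.5,4],"dr": [0,0,0]},{"gripper": 255,"translation": [0,-1.5,8],"dr": [0,0,0]},{"gripper": 255,"translation": [0,-1.5,9.5],"dr": [0,0,0]},{"gripper": 255,"translation": [0,-1.5,9.5],"dr": [0,0,0]},{"gripper": 255,"translation": [0,-1.5,9.5],"dr": [0,0,0]}])

```text
time_s: 16.25
ee_pos: [626.0, -37.5, 29.5]
eef_rot: [[-0.017, 1.0, 0.003], [1.0, 0.017, -0.001], [-0.001, 0.003, -1.0]]
wrist_force: [0.0, -0.0, -0.9]
grip_width: 0.367
```

Emit:
play_rows(motion=[{"gripper": 255,"translation": [0,0,1],"dr": [0,0,0]},{"gripper": 255,"translation": [0,0,1],"dr": [0,0,0]},{"gripper": 255,"translation": [0,0,1],"dr": [0,0,0]}])

```text
time_s: 16.5
ee_pos: [626.5, -37.6, 29.1]
eef_rot: [[-0.017, 1.0, 0.004], [1.0, 0.017, -0.001], [-0.001, 0.004, -1.0]]
wrist_force: [-0.3, -0.3, -1.4]
grip_width: 0.367
```

Emit:
play_rows(motion=[{"gripper": 255,"translation": [0,0,1],"dr": [0,0,0]},{"gripper": 255,"translation": [0,0,1],"dr": [0,0,0]},{"gripper": 255,"translation": [0,0,2],"dr": [0,0,0]},{"gripper": 255,"translation": [0,0,2],"dr": [0,0,0]}])

```text
time_s: 16.83
ee_pos: [626.8, -37.6, 28.5]
eef_rot: [[-0.017, 1.0, 0.004], [1.0, 0.017, -0.001], [-0.001, 0.004, -1.0]]
wrist_force: [-4.1, 0.0, 7.8]
grip_width: 0.368
```

Emit:
play_rows(motion=[{"gripper": 60,"translation": [0,0,0],"dr": [0,0,0]},{"gripper": 60,"translation": [0,0,0],"dr": [0,0,0]},{"gripper": 60,"translation": [0,0,0],"dr": [0,0,0]},{"gripper": 60,"translation": [0,0,0],"dr": [0,0,0]}])

```text
time_s: 17.17
ee_pos: [626.4, -37.5, 26.8]
eef_rot: [[-0.017, 1.0, 0.004], [1.0, 0.017, -0.001], [-0.001, 0.004, -1.0]]
wrist_force: [-0.4, 0.1, -0.6]
grip_width: 0.764
```

Emit:
play_rows(motion=[{"gripper": 60,"translation": [0,0,-20],"dr": [0,0,0]},{"gripper": 60,"translation": [0,0,-50],"dr": [0,0,0]},{"gripper": 60,"translation": [0,0,-90],"dr": [0,0,0]},{"gripper": 60,"translation": [0,0,-115],"dr": [0,0,0]},{"gripper": 60,"translation": [0,0,-115],"dr": [0,0,0]}])

```text
time_s: 17.58
ee_pos: [630.9, -37.9, 149.7]
eef_rot: [[-0.017, 1.0, 0.016], [1.0, 0.017, -0.002], [-0.003, 0.016, -1.0]]
wrist_force: [1.0, 0.0, 0.6]
grip_width: 0.768
```

```bash
python3 g.py 446 153 120 10;python3 - <<'E'
from m import *
im=r.read_camera("scene");crop("scene",200,180,480,360,2.8,"cou4_scene.png",im)
E
```

```text
shift [ 194.1 -182.1   26.2] dr [ 0.016  0.004 -0.157] dist 267.0
t 17.5833 pos [630.9 -37.9 149.7] yaw 1.0 j [ -6.  13. 103.  -0.  63.  -7.] F [1.  0.  0.6] w 65.2
```

View pics/cou4_scene.png

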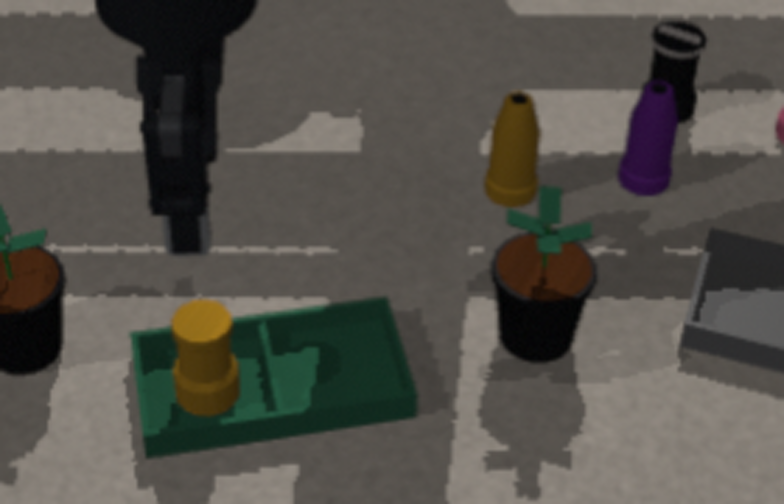

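Emit:
play_rows(motion=[{"gripper": 50,"translation": [193,-177,20],"dr": [0,0,-0.157]},{"gripper": 50,"translation": [193,-177,20],"dr": [0,0,-0.157]},{"gripper": 50,"translation": [193,-177,20],"dr": [0,0,-0.157]},{"gripper": 50,"translation": [193,-177,20],"dr": [0,0,-0.157]},{"gripper": 50,"translation": [193,-177,20],"dr": [0,0,-0.157]}])

```text
time_s: 18.05
ee_pos: [480.4, 113.9, 123.4]
eef_rot: [[-0.172, 0.985, 0.001], [0.985, 0.172, -0.002], [-0.002, 0.001, -1.0]]
wrist_force: [-0.3, 0.3, -0.2]
grip_width: 0.803
```

```bash
python3 g.py 446 153 115 10
```

```text
shift [ 44.4 -27.1   8.3] dr [ 0.001  0.002 -0.001] dist 53.0
t 18.05 pos [480.4 113.9 123.4] yaw 9.9 j [ 11.   1. 120.  -0.  59.   1.] F [-0.3  0.3 -0.2] w 68.2
```

Emit:
play_rows(motion=[{"gripper": 50,"translation": [44.4,-27,8],"dr": [0,0,0]},{"gripper": 50,"translation": [44.4,-27,8],"dr": [0,0,0]},{"gripper": 50,"translation": [44.4,-27,8],"dr": [0,0,0]},{"gripper": 50,"translation": [44.4,-27,8],"dr": [0,0,0]},{"gripper": 50,"translation": [44.4,-27,8],"dr": [0,0,0]}])

```text
time_s: 18.47
ee_pos: [449.5, 151.8, 117.0]
eef_rot: [[-0.173, 0.985, 0.004], [0.985, 0.173, -0.002], [-0.002, 0.004, -1.0]]
wrist_force: [-0.6, 0.0, 0.0]
grip_width: 0.804
```

Emit:
play_rows(motion=[{"gripper": 50,"translation": [0,0,0],"dr": [0,0,0]},{"gripper": 50,"translation": [0,0,0],"dr": [0,0,0]},{"gripper": 50,"translation": [0,0,0],"dr": [0,0,0]},{"gripper": 50,"translation": [0,0,0],"dr": [0,0,0]},{"gripper": 50,"translation": [0,0,0],"dr": [0,0,0]}])

```text
time_s: 18.88
ee_pos: [449.2, 151.9, 117.3]
eef_rot: [[-0.172, 0.985, 0.004], [0.985, 0.172, -0.001], [-0.002, 0.004, -1.0]]
wrist_force: [-0.1, 0.1, -0.0]
grip_width: 0.805
```

```bash
python3 g.py 446 153 20 10;python3 - <<'E'
from m import *
im=r.read_camera("scene");crop("scene",325,150,465,270,5,"noz1_scene.png",im)
s=r.state();p=s["ee_pos"];R=s["eef_rot"]
for q in(p,p+R@[0,35,0],p+R@[0,-35,0]):print(((proj("scene",[q])[0]-[325,150])*5).round(0))
E
```

```text
shift [ 1.8 -3.3 97.2] dr [ 0.004  0.002 -0.001] dist 97.0
t 18.8833 pos [449.2 151.9 117.3] yaw 9.9 j [ 16.  -1. 123.  -0.  58.   6.] F [-0.1  0.1 -0. ] w 68.4
[313. 243.]
[340. 303.]
[287. 187.]
```

View pics/noz1_scene.png

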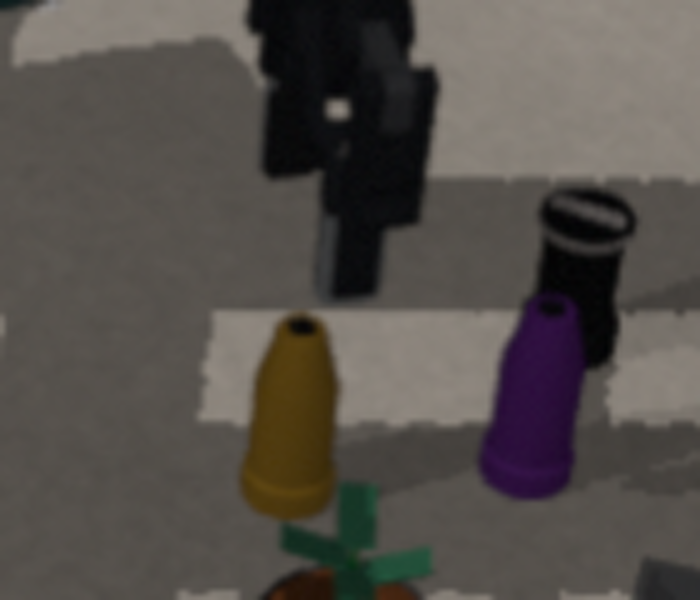

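Emit:
play_rows(motion=[{"gripper": 50,"translation": [1,-3,30],"dr": [0,0,0]},{"gripper": 50,"translation": [1,-3,60],"dr": [0,0,0]},{"gripper": 50,"translation": [1,-3,85],"dr": [0,0,0]},{"gripper": 50,"translation": [1,-3,95],"dr": [0,0,0]},{"gripper": 50,"translation": [1,-3,95],"dr": [0,0,0]}])

```text
time_s: 19.35
ee_pos: [443.4, 151.8, 19.6]
eef_rot: [[-0.173, 0.985, -0.002], [0.985, 0.173, -0.003], [-0.003, -0.002, -1.0]]
wrist_force: [-0.3, 0.2, -0.1]
grip_width: 0.804
```

Emit:
play_rows(motion=[{"gripper": 50,"translation": [0,0,0],"dr": [0,0,0]},{"gripper": 50,"translation": [0,0,0],"dr": [0,0,0]},{"gripper": 50,"translation": [0,0,0],"dr": [0,0,0]}])

```text
time_s: 19.6
ee_pos: [447.9, 153.2, 24.1]
eef_rot: [[-0.173, 0.985, 0.007], [0.985, 0.173, -0.0], [-0.001, 0.007, -1.0]]
wrist_force: [-0.0, -0.3, -0.4]
grip_width: 0.803
```

```bash
python3 g.py 446 153 20 10;python3 - <<'E'
from m import *
im=r.read_camera("scene");crop("scene",325,150,465,270,5,"noz2_scene.png",im)
E
```

```text
shift [ 0.2 -1.9  4. ] dr [ 0.007  0.001 -0.001] dist 4.0
t 19.6 pos [447.9 153.2  24.1] yaw 10.0 j [ 16.   7. 127.  -0.  46.   6.] F [-0.  -0.3 -0.4] w 68.3
```

View pics/noz2_scene.png

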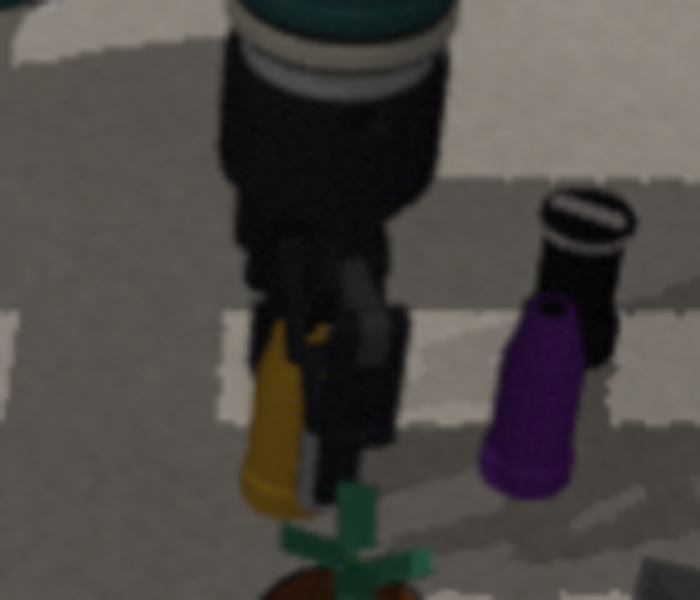

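Run:
```python
from m import *
s=r.state();p=s["ee_pos"];R=s["eef_rot"];print(p)
for q in(p+R@[-11,34,-8],p+R@[11,34,-8],[447,153,0],[447,153,20],[447,150,0],[447,147,0],[447,153,78],[447,147,78]):print(np.round(q,1),((proj("scene",[q])[0]-[325,150])*5).round(0))
t=cv2.imread("pics/top0.png");c=plane("top",cont(mask(t,"yel",(240,245,280,285))),12);print(c.min(0),c.max(0))
s=cv2.imread("pics/scene0.png");m=mask(s,"yel",(365,205,402,258));
for v in(212,225,235,245,250):
  u=np.where(m[v])[0];print(v,u.min(),u.max(),plane("scene",[[(u.min()+u.max())/2,v]],{212:78,225:60,235:35,245:12,250:3}[v]).round(1))
print(plane("top",[[255.6,262.3]],78))
```

```text
[447.79248903 153.15129292  23.98695179]
[483.1 148.2  32.2] [292. 491.]
[479.3 169.9  32.2] [351. 485.]
[447 153   0] [290. 492.]
[447 153  20] [294. 452.]
[447 150   0] [282. 492.]
[447 147   0] [274. 492.]
[447 153  78] [306. 329.]
[447 147  78] [290. 329.]
[428.37444643 135.75898212  12.        ] [458.27297701 171.72434925  12.        ]Traceback (most recent call last):
  File "<stdin>", line 7, in <module>
    return umr_minimum(a, axis, None, out, keepdims, initial, where)
ValueError: zero-size array to reduction operation minimum which has no identity
```

Emit:
play_rows(motion=[{"gripper": 50,"translation": [-1.5,-1,0],"dr": [0,0,0]},{"gripper": 255,"translation": [-1.5,-1,0],"dr": [0,0,0]},{"gripper": 255,"translation": [-1.5,-1,0],"dr": [0,0,0]},{"gripper": 255,"translation": [-1.5,-1,0],"dr": [0,0,0]},{"gripper": 255,"translation": [-1.5,-1,0],"dr": [0,0,0]}])

```text
time_s: 20.07
ee_pos: [445.7, 151.1, 22.7]
eef_rot: [[-0.173, 0.985, 0.005], [0.985, 0.173, -0.001], [-0.002, 0.004, -1.0]]
wrist_force: [0.5, -0.4, 4.8]
grip_width: 0.357
```

Emit:
play_rows(motion=[{"gripper": 255,"translation": [0,0,0],"dr": [0,0,0]},{"gripper": 255,"translation": [0,0,0],"dr": [0,0,0]},{"gripper": 255,"translation": [0,0,0],"dr": [0,0,0]}])

```text
time_s: 20.32
ee_pos: [445.7, 151.1, 22.7]
eef_rot: [[-0.173, 0.985, 0.004], [0.985, 0.173, -0.001], [-0.002, 0.004, -1.0]]
wrist_force: [-1.1, -0.1, 5.3]
grip_width: 0.355
```

Emit:
play_rows(motion=[{"gripper": 255,"translation": [0,0,-30],"dr": [0,0,0]},{"gripper": 255,"translation": [0,0,-70],"dr": [0,0,0]},{"gripper": 255,"translation": [0,0,-110],"dr": [0,0,0]},{"gripper": 255,"translation": [0,0,-125],"dr": [0,0,0]},{"gripper": 255,"translation": [0,0,-125],"dr": [0,0,0]}])

```text
time_s: 20.73
ee_pos: [448.4, 152.2, 152.1]
eef_rot: [[-0.173, 0.985, 0.013], [0.985, 0.173, 0.001], [-0.001, 0.013, -1.0]]
wrist_force: [0.9, 0.4, -1.3]
grip_width: 0.355
```

```bash
python3 g.py 611 36 147 8
```

```text
shift [-142.6  139.9    7.1] dr [0.013 0.001 0.034] dist 200.0
t 20.7333 pos [448.4 152.2 152.1] yaw 10.0 j [ 16.  -4. 121.  -0.  62.   6.] F [ 0.9  0.4 -1.3] w 30.2
```

Emit:
play_rows(motion=[{"gripper": 255,"translation": [-143,141,0],"dr": [0,0,0]},{"gripper": 255,"translation": [-143,141,0],"dr": [0,0,0]},{"gripper": 255,"translation": [-143,141,0],"dr": [0,0,0]},{"gripper": 255,"translation": [-143,141,0],"dr": [0,0,0]},{"gripper": 255,"translation": [-143,141,0],"dr": [0,0,0]}])

```text
time_s: 21.15
ee_pos: [609.1, 32.9, 145.3]
eef_rot: [[-0.173, 0.985, 0.001], [0.985, 0.173, -0.002], [-0.002, 0.001, -1.0]]
wrist_force: [0.2, 0.8, -0.3]
grip_width: 0.355
```

Emit:
play_rows(motion=[{"gripper": 255,"translation": [0,0,25],"dr": [0,0,0]},{"gripper": 255,"translation": [0,0,50],"dr": [0,0,0]},{"gripper": 255,"translation": [0,0,75],"dr": [0,0,0]},{"gripper": 255,"translation": [0,0,75],"dr": [0,0,0]},{"gripper": 255,"translation": [0,0,75],"dr": [0,0,0]}])

```text
time_s: 21.57
ee_pos: [605.4, 34.5, 69.0]
eef_rot: [[-0.173, 0.985, -0.004], [0.985, 0.173, -0.001], [-0.001, -0.004, -1.0]]
wrist_force: [0.5, 0.5, -1.8]
grip_width: 0.354
```

Emit:
play_rows(motion=[{"gripper": 255,"translation": [0,0,0],"dr": [0,0,0]},{"gripper": 255,"translation": [0,0,0],"dr": [0,0,0]},{"gripper": 255,"translation": [0,0,0],"dr": [0,0,0]}])

```text
time_s: 21.82
ee_pos: [610.3, 34.9, 75.1]
eef_rot: [[-0.173, 0.985, 0.008], [0.985, 0.173, -0.001], [-0.002, 0.007, -1.0]]
wrist_force: [0.9, 0.0, -1.8]
grip_width: 0.357
```

```bash
python3 g.py 611 36 28 10;python3 - <<'E'
from m import *
im=r.read_camera("scene");cv2.imwrite("pics/noz3s.png",im);crop("scene",230,220,370,350,5,"noz3_scene.png",im)
E
```

```text
shift [ 1.1  0.6 47.1] dr [ 0.007  0.002 -0.   ] dist 47.0
t 21.8167 pos [610.3  34.9  75.1] yaw 10.0 j [  1.  16. 108.  -0.  55.  -9.] F [ 0.9  0.  -1.8] w 30.4
```

View pics/noz3_scene.png

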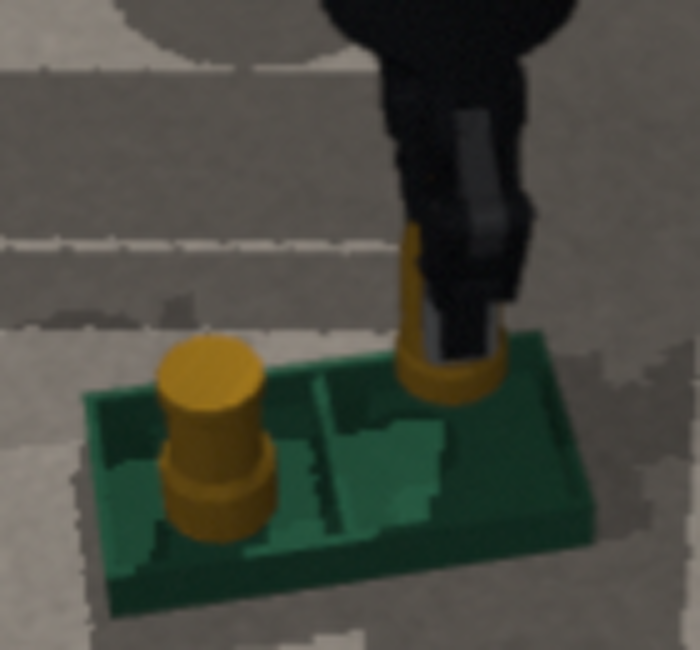

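Emit:
play_rows(motion=[{"gripper": 255,"translation": [0,1,15],"dr": [0,0,0]},{"gripper": 255,"translation": [0,1,30],"dr": [0,0,0]},{"gripper": 255,"translation": [0,1,40],"dr": [0,0,0]},{"gripper": 255,"translation": [0,1,41],"dr": [0,0,0]},{"gripper": 255,"translation": [0,1,41],"dr": [0,0,0]}])

```text
time_s: 22.28
ee_pos: [609.4, 34.8, 31.7]
eef_rot: [[-0.173, 0.985, 0.003], [0.985, 0.173, -0.001], [-0.002, 0.003, -1.0]]
wrist_force: [-0.8, 0.4, -0.6]
grip_width: 0.351
```

Emit:
play_rows(motion=[{"gripper": 255,"translation": [0,0,0],"dr": [0,0,0]},{"gripper": 255,"translation": [0,0,0],"dr": [0,0,0]},{"gripper": 255,"translation": [0,0,0],"dr": [0,0,0]},{"gripper": 255,"translation": [0,0,0],"dr": [0,0,0]},{"gripper": 255,"translation": [0,0,0],"dr": [0,0,0]}])

```text
time_s: 22.7
ee_pos: [610.3, 34.8, 32.6]
eef_rot: [[-0.173, 0.985, 0.005], [0.985, 0.173, -0.001], [-0.002, 0.005, -1.0]]
wrist_force: [-0.4, 0.9, -1.6]
grip_width: 0.356
```

Emit:
play_rows(motion=[{"gripper": 255,"translation": [0,0,2],"dr": [0,0,0]},{"gripper": 255,"translation": [0,0,4],"dr": [0,0,0]},{"gripper": 255,"translation": [0,0,5],"dr": [0,0,0]},{"gripper": 255,"translation": [0,0,5.5],"dr": [0,0,0]},{"gripper": 255,"translation": [0,0,6],"dr": [0,0,0]}])

```text
time_s: 23.12
ee_pos: [609.8, 34.8, 26.7]
eef_rot: [[-0.173, 0.985, 0.003], [0.985, 0.173, -0.001], [-0.002, 0.003, -1.0]]
wrist_force: [-5.1, -0.0, 8.2]
grip_width: 0.352
```

Emit:
play_rows(motion=[{"gripper": 255,"translation": [0,0,0.5],"dr": [0,0,0]},{"gripper": 255,"translation": [0,0,0.5],"dr": [0,0,0]}])

```text
time_s: 23.28
ee_pos: [609.8, 34.8, 26.7]
eef_rot: [[-0.173, 0.985, 0.003], [0.985, 0.173, -0.001], [-0.002, 0.003, -1.0]]
wrist_force: [-4.4, -0.4, 7.2]
grip_width: 0.358
```

Emit:
play_rows(motion=[{"gripper": 60,"translation": [0,0,-1],"dr": [0,0,0]},{"gripper": 60,"translation": [0,0,-1],"dr": [0,0,0]},{"gripper": 60,"translation": [0,0,-1],"dr": [0,0,0]},{"gripper": 60,"translation": [0,0,-1],"dr": [0,0,0]}])

```text
time_s: 23.62
ee_pos: [610.0, 34.8, 26.3]
eef_rot: [[-0.173, 0.985, 0.004], [0.985, 0.173, -0.001], [-0.002, 0.004, -1.0]]
wrist_force: [-0.1, 0.4, 0.1]
grip_width: 0.763
```

Emit:
play_rows(motion=[{"gripper": 60,"translation": [0,0,-20],"dr": [0,0,0]},{"gripper": 60,"translation": [0,0,-50],"dr": [0,0,0]},{"gripper": 60,"translation": [0,0,-90],"dr": [0,0,0]},{"gripper": 60,"translation": [0,0,-125],"dr": [0,0,0]},{"gripper": 60,"translation": [0,0,-125],"dr": [0,0,0]}])

```text
time_s: 24.03
ee_pos: [615.2, 35.0, 160.6]
eef_rot: [[-0.173, 0.985, 0.019], [0.985, 0.173, -0.001], [-0.004, 0.018, -1.0]]
wrist_force: [2.3, 0.8, 1.8]
grip_width: 0.766
```

```bash
python3 g.py 356 271 115 39;python3 - <<'E'
from m import *
im=r.read_camera("scene");crop("scene",200,180,480,360,2.8,"noz4_scene.png",im)
E
```

```text
shift [ 277.5 -215.2   40.5] dr [ 0.017  0.009 -0.507] dist 353.0
t 24.0333 pos [615.2  35.  160.6] yaw 10.0 j [  1.  11. 104.  -0.  63.  -9.] F [2.3 0.8 1.8] w 65.1
```

View pics/noz4_scene.png

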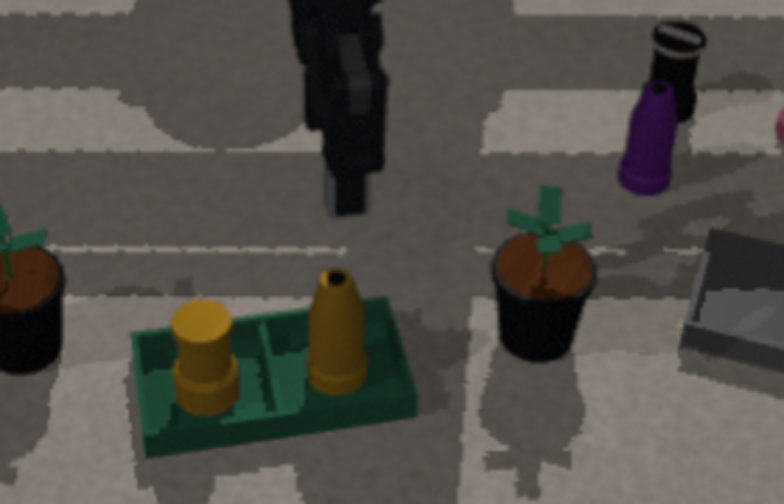

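Emit:
play_rows(motion=[{"gripper": 60,"translation": [276,-209,20],"dr": [0,0,-0.507]},{"gripper": 60,"translation": [276,-209,20],"dr": [0,0,-0.507]},{"gripper": 60,"translation": [276,-209,20],"dr": [0,0,-0.507]},{"gripper": 60,"translation": [276,-209,20],"dr": [0,0,-0.507]},{"gripper": 60,"translation": [276,-209,20],"dr": [0,0,-0.507]}])

```text
time_s: 24.5
ee_pos: [454.6, 176.9, 136.9]
eef_rot: [[-0.633, 0.774, 0.002], [0.774, 0.633, -0.002], [-0.002, 0.0, -1.0]]
wrist_force: [-0.1, 1.1, 0.5]
grip_width: 0.765
```

```bash
python3 g.py 356 271 120 39
```

```text
shift [135.3 -16.7  16.6] dr [0.    0.002 0.005] dist 137.0
t 24.5 pos [454.6 176.9 136.9] yaw 39.3 j [ 18.  -1. 120.  -0.  61. -21.] F [-0.1  1.1  0.5] w 65.0
```

Emit:
play_rows(motion=[{"gripper": 60,"translation": [135,-17,16],"dr": [0,0,0]},{"gripper": 60,"translation": [135,-17,16],"dr": [0,0,0]},{"gripper": 60,"translation": [135,-17,16],"dr": [0,0,0]},{"gripper": 60,"translation": [135,-17,16],"dr": [0,0,0]},{"gripper": 60,"translation": [135,-17,16],"dr": [0,0,0]}])

```text
time_s: 24.92
ee_pos: [355.2, 271.4, 120.0]
eef_rot: [[-0.633, 0.774, 0.0], [0.774, 0.633, -0.003], [-0.002, -0.002, -1.0]]
wrist_force: [0.1, -0.4, -0.4]
grip_width: 0.765
```

Emit:
play_rows(motion=[{"gripper": 60,"translation": [0,0,0],"dr": [0,0,0]},{"gripper": 60,"translation": [0,0,0],"dr": [0,0,0]},{"gripper": 60,"translation": [0,0,0],"dr": [0,0,0]},{"gripper": 60,"translation": [0,0,0],"dr": [0,0,0]},{"gripper": 60,"translation": [0,0,0],"dr": [0,0,0]}])

```text
time_s: 25.33
ee_pos: [359.9, 270.0, 122.3]
eef_rot: [[-0.628, 0.778, 0.004], [0.778, 0.628, -0.001], [-0.004, 0.003, -1.0]]
wrist_force: [0.6, -0.2, -0.8]
grip_width: 0.769
```

```bash
python3 g.py 356 271 22 39;python3 - <<'E'
from m import *
im=r.read_camera("scene");crop("scene",380,140,520,260,5,"spr1_scene.png",im)
s=r.state();p=s["ee_pos"];R=s["eef_rot"]
for q in(p,[356,271,64],[356,271,0],p+R@[0,35,0],p+R@[0,-35,0]):print(((proj("scene",[q])[0]-[380,140])*5).round(0))
im=r.read_camera("top");crop("top",120,240,260,350,5,"spr1_top.png",im)
E
```

```text
shift [  3.5  -2.6 100.2] dr [ 0.003  0.004 -0.002] dist 100.0
t 25.3333 pos [359.9 270.  122.3] yaw 38.9 j [ 34.  -4. 125.  -0.  59.  -5.] F [ 0.6 -0.2 -0.8] w 65.4
[333. 143.]
[312. 264.]
[289. 394.]
[406. 184.]
[264. 103.]
```

View pics/spr1_scene.png

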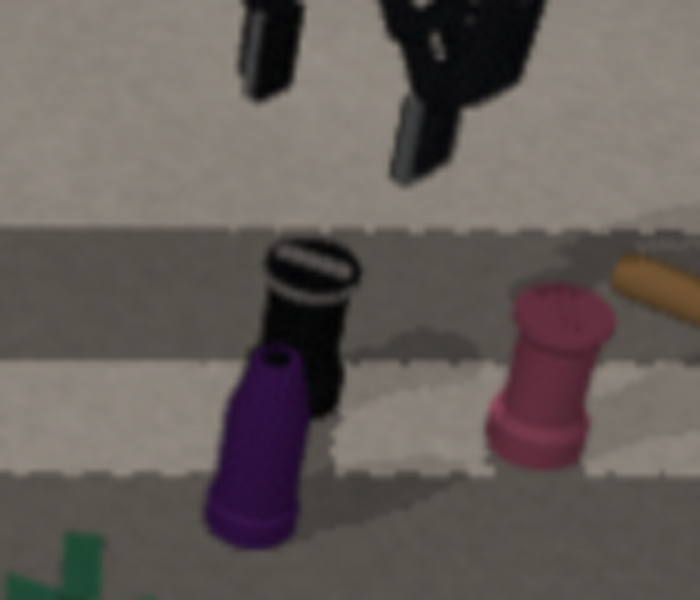

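View pics/spr1_top.png

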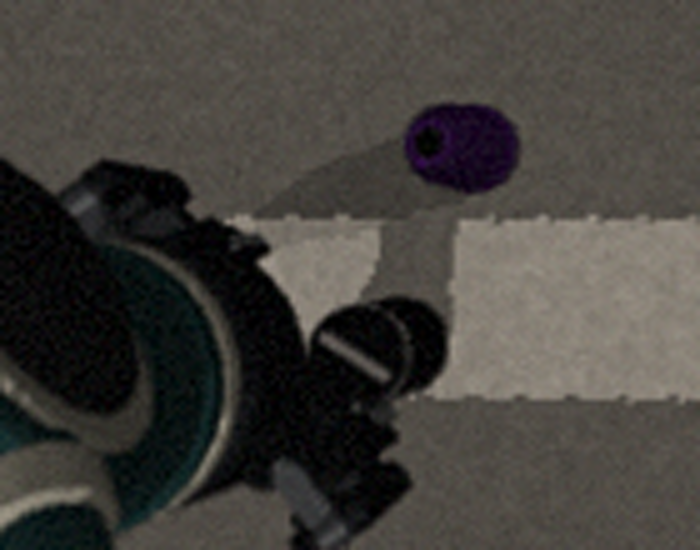

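Emit:
play_rows(motion=[{"gripper": 60,"translation": [2.5,-2,30],"dr": [0,0,0]},{"gripper": 60,"translation": [2.5,-2,60],"dr": [0,0,0]},{"gripper": 60,"translation": [2.5,-2,85],"dr": [0,0,0]},{"gripper": 60,"translation": [2.5,-2,98],"dr": [0,0,0]},{"gripper": 60,"translation": [2.5,-2,98],"dr": [0,0,0]}])

```text
time_s: 25.85
ee_pos: [353.7, 269.1, 21.0]
eef_rot: [[-0.629, 0.777, -0.002], [0.777, 0.629, -0.005], [-0.003, -0.005, -1.0]]
wrist_force: [-0.6, -0.5, -0.2]
grip_width: 0.761
```

Emit:
play_rows(motion=[{"gripper": 60,"translation": [0,0,0],"dr": [0,0,0]},{"gripper": 60,"translation": [0,0,0],"dr": [0,0,0]},{"gripper": 60,"translation": [0,0,0],"dr": [0,0,0]},{"gripper": 60,"translation": [0,0,0],"dr": [0,0,0]}])

```text
time_s: 26.18
ee_pos: [357.5, 272.0, 25.7]
eef_rot: [[-0.629, 0.777, 0.007], [0.777, 0.629, 0.001], [-0.004, 0.005, -1.0]]
wrist_force: [-1.1, 0.4, -0.3]
grip_width: 0.761
```

```bash
python3 g.py 356 271 22 39;python3 - <<'E'
from m import *
im=r.read_camera("scene");crop("scene",380,140,520,260,5,"spr2_scene.png",im)
E
```

```text
shift [ 0.2 -1.8  3.7] dr [0.005 0.004 0.   ] dist 4.0
t 26.1833 pos [357.5 272.   25.7] yaw 39.0 j [ 34.   4. 129.  -0.  46.  -5.] F [-1.1  0.4 -0.3] w 64.7
```

View pics/spr2_scene.png

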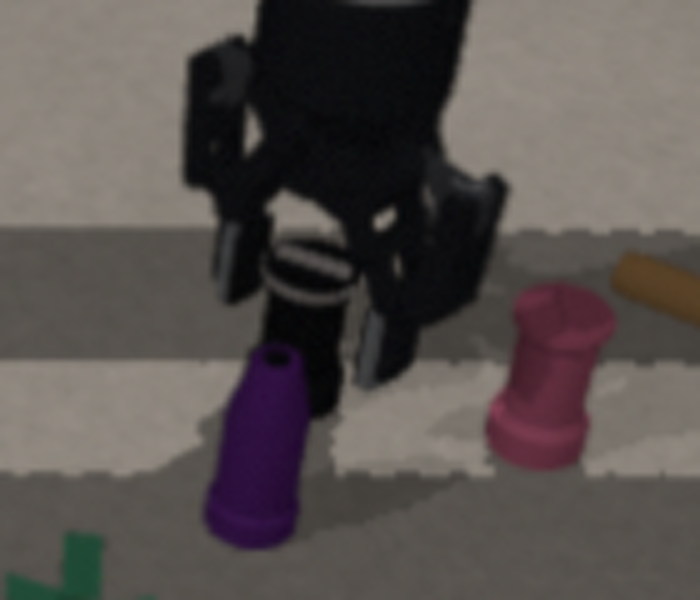

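Straddling the black sprinkler, with the bar/band visible. Close and lift.

Emit:
play_rows(motion=[{"gripper": 255,"translation": [0,0,0],"dr": [0,0,0]},{"gripper": 255,"translation": [0,0,0],"dr": [0,0,0]},{"gripper": 255,"translation": [0,0,0],"dr": [0,0,0]},{"gripper": 255,"translation": [0,0,0],"dr": [0,0,0]},{"gripper": 255,"translation": [0,0,0],"dr": [0,0,0]}])

```text
time_s: 26.65
ee_pos: [356.4, 271.3, 24.8]
eef_rot: [[-0.63, 0.777, 0.004], [0.777, 0.63, -0.001], [-0.004, 0.003, -1.0]]
wrist_force: [-1.5, -1.9, 5.0]
grip_width: 0.413
```

Emit:
play_rows(motion=[{"gripper": 255,"translation": [0,0,0],"dr": [0,0,0]},{"gripper": 255,"translation": [0,0,0],"dr": [0,0,0]}])

```text
time_s: 26.82
ee_pos: [356.5, 271.3, 24.9]
eef_rot: [[-0.63, 0.777, 0.004], [0.777, 0.63, -0.001], [-0.004, 0.003, -1.0]]
wrist_force: [-1.2, -1.0, 4.8]
grip_width: 0.411
```

Emit:
play_rows(motion=[{"gripper": 255,"translation": [0,0,-30],"dr": [0,0,0]},{"gripper": 255,"translation": [0,0,-70],"dr": [0,0,0]},{"gripper": 255,"translation": [0,0,-105],"dr": [0,0,0]},{"gripper": 255,"translation": [0,0,-125],"dr": [0,0,0]},{"gripper": 255,"translation": [0,0,-125],"dr": [0,0,0]}])

```text
time_s: 27.23
ee_pos: [359.1, 273.7, 155.0]
eef_rot: [[-0.63, 0.777, 0.013], [0.777, 0.63, 0.005], [-0.004, 0.013, -1.0]]
wrist_force: [0.2, 0.0, -0.0]
grip_width: 0.414
```

```bash
python3 g.py 559.5 295.5 147 39
```

```text
shift [-109.2  169.2   10.6] dr [0.013 0.004 0.   ] dist 202.0
t 27.2333 pos [359.1 273.7 155. ] yaw 39.0 j [ 34.  -6. 123.  -0.  62.  -5.] F [ 0.2  0.  -0. ] w 35.2
```

Emit:
play_rows(motion=[{"gripper": 255,"translation": [-109,173,0],"dr": [0,0,0]},{"gripper": 255,"translation": [-109,173,0],"dr": [0,0,0]},{"gripper": 255,"translation": [-109,173,0],"dr": [0,0,0]},{"gripper": 255,"translation": [-109,173,0],"dr": [0,0,0]},{"gripper": 255,"translation": [-109,173,0],"dr": [0,0,0]}])

```text
time_s: 27.65
ee_pos: [560.3, 295.3, 148.2]
eef_rot: [[-0.629, 0.777, 0.003], [0.777, 0.629, -0.002], [-0.003, 0.001, -1.0]]
wrist_force: [0.4, 0.2, -0.1]
grip_width: 0.411
```

Emit:
play_rows(motion=[{"gripper": 255,"translation": [0,0,25],"dr": [0,0,0]},{"gripper": 255,"translation": [0,0,50],"dr": [0,0,0]},{"gripper": 255,"translation": [0,0,75],"dr": [0,0,0]},{"gripper": 255,"translation": [0,0,75],"dr": [0,0,0]},{"gripper": 255,"translation": [0,0,75],"dr": [0,0,0]}])

```text
time_s: 28.07
ee_pos: [556.5, 294.2, 71.7]
eef_rot: [[-0.63, 0.777, -0.002], [0.777, 0.63, -0.004], [-0.002, -0.004, -1.0]]
wrist_force: [0.1, -0.4, -0.1]
grip_width: 0.413
```

Emit:
play_rows(motion=[{"gripper": 255,"translation": [0,0,0],"dr": [0,0,0]},{"gripper": 255,"translation": [0,0,0],"dr": [0,0,0]},{"gripper": 255,"translation": [0,0,0],"dr": [0,0,0]},{"gripper": 255,"translation": [0,0,0],"dr": [0,0,0]}])

```text
time_s: 28.4
ee_pos: [560.2, 296.1, 77.0]
eef_rot: [[-0.63, 0.777, 0.007], [0.777, 0.63, 0.0], [-0.004, 0.006, -1.0]]
wrist_force: [0.0, 0.1, -0.6]
grip_width: 0.413
```

```bash
python3 g.py 559.5 295.5 30 39;python3 - <<'E'
from m import *
im=r.read_camera("scene");crop("scene",390,200,530,330,5,"spr3_scene.png",im)
E
```

```text
shift [ 0.2 -1.2 47. ] dr [0.006 0.004 0.   ] dist 47.0
t 28.4 pos [560.2 296.1  77. ] yaw 39.0 j [ 26.  18. 105.  -0.  56. -13.] F [ 0.   0.1 -0.6] w 35.1
```

View pics/spr3_scene.png

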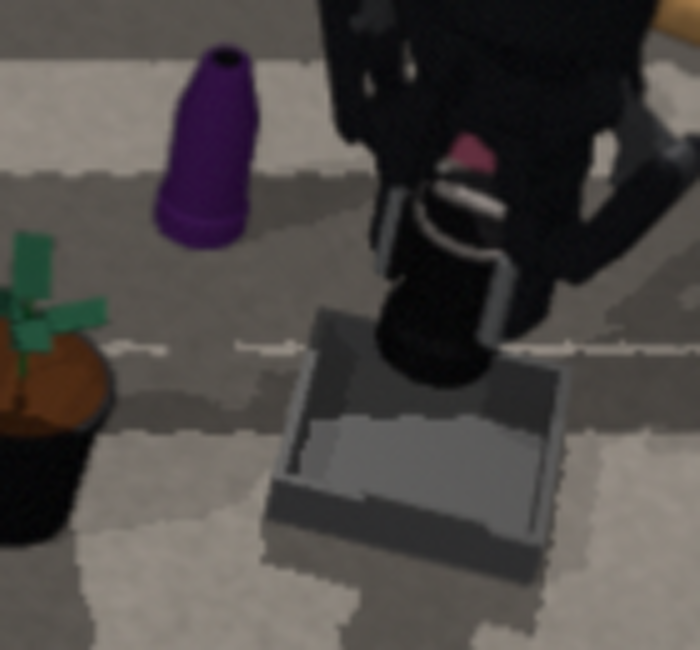

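Emit:
play_rows(motion=[{"gripper": 255,"translation": [0,0,15],"dr": [0,0,0]},{"gripper": 255,"translation": [0,0,30],"dr": [0,0,0]},{"gripper": 255,"translation": [0,0,40],"dr": [0,0,0]},{"gripper": 255,"translation": [0,0,41],"dr": [0,0,0]},{"gripper": 255,"translation": [0,0,41],"dr": [0,0,0]}])

```text
time_s: 28.87
ee_pos: [558.6, 295.1, 33.3]
eef_rot: [[-0.63, 0.777, 0.002], [0.777, 0.63, -0.002], [-0.003, 0.001, -1.0]]
wrist_force: [-0.4, 1.3, -1.1]
grip_width: 0.413
```

Emit:
play_rows(motion=[{"gripper": 255,"translation": [0,0,0],"dr": [0,0,0]},{"gripper": 255,"translation": [0,0,0],"dr": [0,0,0]},{"gripper": 255,"translation": [0,0,0],"dr": [0,0,0]},{"gripper": 255,"translation": [0,0,0],"dr": [0,0,0]},{"gripper": 255,"translation": [0,0,0],"dr": [0,0,0]}])

```text
time_s: 29.28
ee_pos: [559.6, 295.6, 34.6]
eef_rot: [[-0.63, 0.777, 0.005], [0.777, 0.63, -0.001], [-0.004, 0.003, -1.0]]
wrist_force: [-0.1, 1.0, -0.6]
grip_width: 0.411
```

Emit:
play_rows(motion=[{"gripper": 255,"translation": [0,0,2],"dr": [0,0,0]},{"gripper": 255,"translation": [0,0,4],"dr": [0,0,0]},{"gripper": 255,"translation": [0,0,5],"dr": [0,0,0]},{"gripper": 255,"translation": [0,0,5.5],"dr": [0,0,0]},{"gripper": 255,"translation": [0,0,6],"dr": [0,0,0]}])

```text
time_s: 29.7
ee_pos: [559.3, 295.4, 28.8]
eef_rot: [[-0.63, 0.777, 0.004], [0.777, 0.63, -0.001], [-0.003, 0.002, -1.0]]
wrist_force: [-3.9, -2.6, 9.3]
grip_width: 0.412
```

Emit:
play_rows(motion=[{"gripper": 255,"translation": [0,0,0],"dr": [0,0,0]},{"gripper": 255,"translation": [0,0,0],"dr": [0,0,0]}])

```text
time_s: 29.87
ee_pos: [559.3, 295.4, 28.9]
eef_rot: [[-0.63, 0.777, 0.004], [0.777, 0.63, -0.001], [-0.003, 0.002, -1.0]]
wrist_force: [-2.7, -3.1, 6.2]
grip_width: 0.417
```

Emit:
play_rows(motion=[{"gripper": 60,"translation": [0,0,-1],"dr": [0,0,0]},{"gripper": 60,"translation": [0,0,-1],"dr": [0,0,0]},{"gripper": 60,"translation": [0,0,-1],"dr": [0,0,0]},{"gripper": 60,"translation": [0,0,-1],"dr": [0,0,0]}])

```text
time_s: 30.2
ee_pos: [559.2, 295.4, 28.7]
eef_rot: [[-0.63, 0.777, 0.004], [0.777, 0.63, -0.001], [-0.003, 0.002, -1.0]]
wrist_force: [0.4, -0.1, -0.1]
grip_width: 0.764
```

Emit:
play_rows(motion=[{"gripper": 60,"translation": [0,0,-20],"dr": [0,0,0]},{"gripper": 60,"translation": [0,0,-50],"dr": [0,0,0]},{"gripper": 60,"translation": [0,0,-90],"dr": [0,0,0]},{"gripper": 60,"translation": [0,0,-130],"dr": [0,0,0]},{"gripper": 60,"translation": [0,0,-150],"dr": [0,0,0]}])

```text
time_s: 30.62
ee_pos: [560.9, 296.7, 184.6]
eef_rot: [[-0.63, 0.777, 0.01], [0.777, 0.63, 0.002], [-0.005, 0.009, -1.0]]
wrist_force: [0.1, 0.8, 0.9]
grip_width: 0.768
```

```bash
python3 g.py 350 500 230 60
```

```text
shift [290.5 -35.5 -47.2] dr [ 0.008  0.007 -0.366] dist 296.0
t 30.6167 pos [560.9 296.7 184.6] yaw 39.0 j [ 26.  12. 100.  -0.  67. -13.] F [0.1 0.8 0.9] w 65.3
```

Move clear of the views.

Emit:
play_rows(motion=[{"gripper": 60,"translation": [290,-35,-47],"dr": [0,0,-0.366]},{"gripper": 60,"translation": [290,-35,-47],"dr": [0,0,-0.366]},{"gripper": 60,"translation": [290,-35,-47],"dr": [0,0,-0.366]},{"gripper": 60,"translation": [290,-35,-47],"dr": [0,0,-0.366]},{"gripper": 60,"translation": [290,-35,-47],"dr": [0,0,-0.366]}])

```text
time_s: 31.03
ee_pos: [409.4, 439.6, 211.6]
eef_rot: [[-0.866, 0.5, 0.004], [0.5, 0.866, -0.001], [-0.004, 0.001, -1.0]]
wrist_force: [0.8, 0.1, -0.1]
grip_width: 0.765
```

```bash
python3 g.py 260 620 230 67
```

```text
shift [219.6  81.4 -19.2] dr [ 0.001  0.004 -0.123] dist 235.0
t 31.0333 pos [409.4 439.6 211.6] yaw 60.0 j [ 45.   8. 103.  -0.  69. -15.] F [ 0.8  0.1 -0.1] w 65.0
```

Emit:
play_rows(motion=[{"gripper": 60,"translation": [210,80,-19],"dr": [0,0,-0.123]},{"gripper": 60,"translation": [210,80,-19],"dr": [0,0,-0.123]},{"gripper": 60,"translation": [210,80,-19],"dr": [0,0,-0.123]},{"gripper": 60,"translation": [210,80,-19],"dr": [0,0,-0.123]},{"gripper": 60,"translation": [210,80,-19],"dr": [0,0,-0.123]}])

```text
time_s: 31.45
ee_pos: [278.1, 601.1, 228.1]
eef_rot: [[-0.921, 0.39, 0.004], [0.39, 0.921, -0.001], [-0.004, 0.0, -1.0]]
wrist_force: [0.1, -0.4, 0.3]
grip_width: 0.759
```

Emit:
play_rows(motion=[{"gripper": 60,"translation": [0,0,0],"dr": [0,0,0]},{"gripper": 60,"translation": [0,0,0],"dr": [0,0,0]},{"gripper": 60,"translation": [0,0,0],"dr": [0,0,0]}])

```text
time_s: 31.7
ee_pos: [279.5, 599.5, 227.5]
eef_rot: [[-0.921, 0.389, 0.004], [0.389, 0.921, -0.003], [-0.005, -0.001, -1.0]]
wrist_force: [0.5, 0.3, -1.3]
grip_width: 0.762
```

Run:
```python
from m import *
im=r.read_camera("scene");cv2.imwrite("pics/fs.png",im);crop("scene",80,180,520,350,1.8,"f_scene.png",im);crop("scene",85,240,175,330,6,"f_cup.png",im)
im=r.read_camera("top");cv2.imwrite("pics/ft.png",im);crop("top",140,130,520,330,2.1,"f_top.png",im);crop("top",430,150,530,240,6,"f_cupt.png",im)
```

```text
(no output)
```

View pics/f_scene.png

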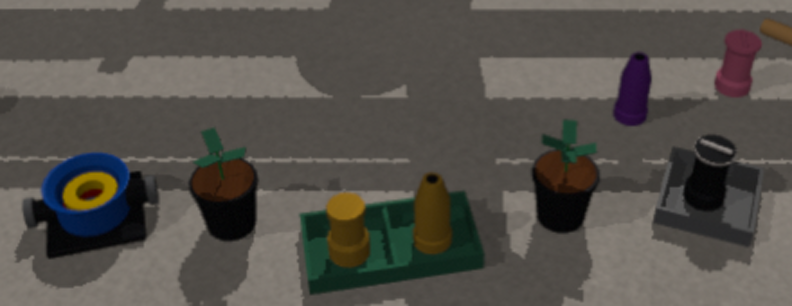

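View pics/f_top.png

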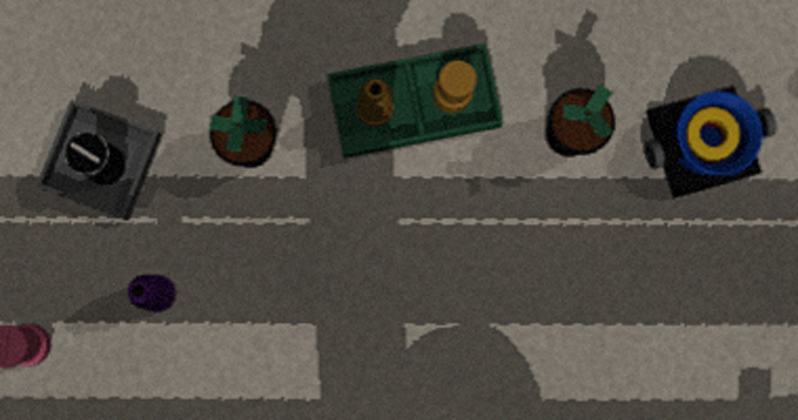

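View pics/f_cup.png

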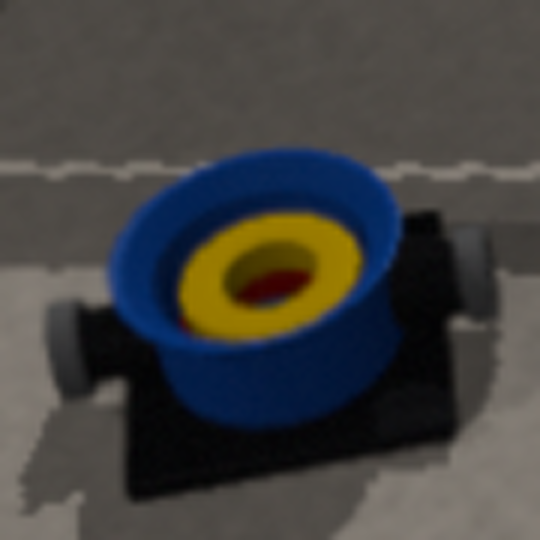

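View pics/f_cupt.png

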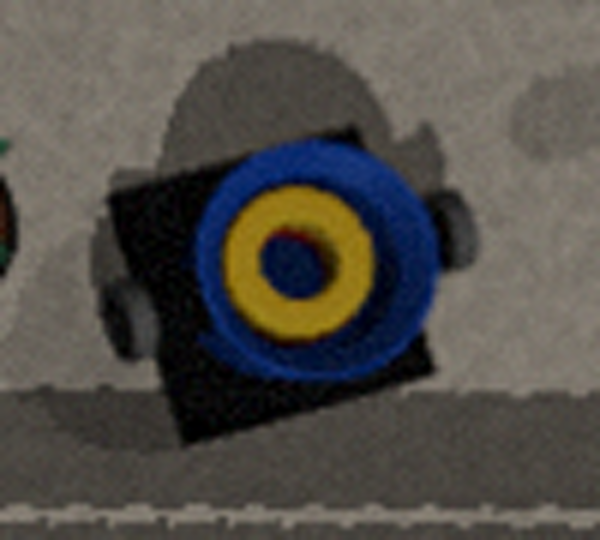

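Run:
```python
from m import *
t0=cv2.imread("pics/top0.png");t1=cv2.imread("pics/ft.png")
for b in((395,160,440,215),(235,165,278,215),(195,255,235,285),(125,275,170,312)):
    u0,v0,u1,v1=b;print(cv2.phaseCorrelate(t0[v0:v1,u0:u1,1].astype(float),t1[v0:v1,u0:u1,1].astype(float)))
P=plane("top",cont(mask(t1,"yel",(455,170,505,215))),37)[:,:2].astype(np.float32);print(cv2.fitEllipse(P))
print(r.hand_in(),r.state()["time_s"])
```

```text
((0.6173346020520931, -0.001587127592365789), 1.0211094313762783)
((0.5469822577956087, 0.10916493842785968), 0.9877100213320122)
((-0.1211446269484675, 0.10276051990624424), 0.8211073355393947)
((0.5778291184834004, 0.1494431990046614), 0.9938454951829047)
((581.2463989257812, -279.8559265136719), (48.11309814453125, 50.60845947265625), 68.05799102783203)
the job is handed in; nothing more can be done
the job is handed in; nothing more can be done
```

The sorting is finished and handed in, about 32 s into the 125 s allowed; `hand_in` gives no verdict, so what follows is from my own checks.

**What was done:**
- The red ring went into the blue cup first, then the yellow ring on top of it.
- The brass coupling and the brass nozzle each stand in their own bay of the green tray.
- The black sprinkler head stands in the grey tray.
- The arm ended clear of everything, parked near where it started.

**Last checks:**
- **Rings:** in both cameras yellow lies parallel to the cup rim, with red visible beneath it. In the top view it fits as a near circle, 48 x 51 mm against 50 mm true, so it is not noticeably tilted.
- **Fittings and sprinkler:** both cameras show the two brass parts and the sprinkler head upright inside their bays.
- **Seedlings and look-alikes:** comparing the first and last top views, the two seedlings and the pink and purple look-alikes shifted by 0.6 px or less. That is about the noise level of the comparison.
- **Forces:** the largest wrist-force reading at the end of any move was about 10 N.

**Disagreement:** the two cameras differed by about 5 mm in x. I worked from values in between, corrected by what the gripper found. Arm position readings also wobbled a few mm after fast moves, so I let the arm settle before most grasps and every release.

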